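Turn the viewing plate to its white side

ROBOT

A 6-joint arm with a two-finger parallel gripper is mounted at the origin on the work surface. World frame = base frame: x ahead of the robot, y to its left, z up, the work surface at z = 0. Lengths are in mm, angles in rad, forces in N, time in s.
With the tool pointing down it reaches from about 350 to 775 mm from the base axis. Payload 7.3 kg.
Tool frame: the origin (TCP) lies at the very end of the fingers, on their centre line; the grasp point (between the pads) lies 19 mm behind it (bot.tcp_to_grasp is the distance from the TCP to the grasp point, in mm); z points along the fingers, y is the direction in which the jaws open and shut (so a half turn about z gives the same grasp; the last joint's range is limited). The gripper opens to 92 mm and grips with 3 to 60 N. Pads are 19 mm wide; open, the fingers measure 130 mm over their backs; the gripper's body (75 mm by 190 mm) begins 47 mm behind the grasp point.
Start: joints at [-1.371, 0.342, 1.524, -0, 1.275, -0.146], TCP at [177.971, -493.934, 226.741] pointing down, gripper open.
Joint ranges: [-2.53, 2.53], [-0.77, 2.02], [0.04, 2.7], [-1, 4.14], [0.28, 2.66], [-3.11, 3.11]. Speed limits (rad/s): [2.57, 2.57, 3.14, 3.14, 3.14, 3.14].

INTERFACE

Orientations are given as [roll, pitch, yaw] about the fixed x, y, z axes, in that order (R = Rz(yaw) Ry(pitch) Rx(roll)).
In Python, from plant import bot gives the robot as it stands. The module is installed in compiled form; this text tells all that it offers.
- The arm moves only by the tool carry_out, never from a script. Its argument "motion" is a list of rows, each a list of 5 numbers: the closure, from 0 (fully open) to 1 (shut), then the shift along the tool's x, y, z in mm, then the turn about the tool's z in degrees. In form: [[claw, dx, dy, dz, spin], ...]. A call has 1 to 10 rows; each row is the pose to reach, as a shift and turn from the pose measured when the call began, along the tool's axes at that moment; what a row does not reach only later rows make up. A row lasts 1/8 s, in which the tool goes at most 62.5 mm and 10.7 degrees, less where a joint would pass 70% of its speed; a pose out of reach is approached as far as the arm can. A call with a gripper value outside its range is refused whole. The fingers move at their own pace and stop on an object; the grip force is fixed at half the most. Time passes only in rows, so rows that repeat a pose let the fingers close. It gives the time, the measured TCP pose, the force and the opening at its end, in the units of the state.
- bot.get_obs(): the state, without advancing time (a new reading comes with each control period).
- bot.capture(name): name is "side" or "top"; returns a dict with "color" (400x640x3 uint8, red, green, blue), "depth" (400x640 float32, mm along the optical axis (not along the pixel's ray), 0 where there is no reading), "K" (3x3 intrinsics, pixels), "camera_from_world" (4x4, takes a point from world to camera coordinates). Camera axes: x right, y down, z forward; pixel columns grow to the right and rows downward; lengths in mm; the calibration is good to about 2 mm. A picture is of the moment at which its call begins.
- bot.close_job(): hands the job in, once; it reports no verdict.
The state is a dict: "time": time; "joint_positions": joint angles; "dq": joint speeds; "tau": joint torques, N m; "tool_pos": TCP position; "tcp_rot": TCP orientation; "contact_force": force on the tool from outside, world axes, zero at the start; "moment": the same for the moment, N m; "grip_width": finger opening in mm.
Only numpy, scipy, OpenCV 4.12 (cv2) and the standard library are available. Lean on these libraries where they do the work, as an engineer would, in place of code of your own. Each camera call takes 0.05 s, during which the arm holds its last target.

TASK

Wipe the three white chips off the black viewing plate into the stand's blue catch tray with the scraper block, not with the fingers, and put the scraper back on the bench, right way up. Then turn the plate over: lever its overhanging edge up so that it tips against the stand's fence, and lower it over gently, without letting it slap down, so that it lies white side up, flat and square on the stand again. Leave the bottle, the jar, the beaker and the tip box where they are.

Things in the scene. Friction and masses are not known exactly. Their poses are not given: they have to be found in the camera images.
- stand: Viewing stand, fixed to the bench. Origin on the bench, z up. Aluminium bed: x -58 to +58 mm, y -36 to +70 mm, flat top at z = 60 mm; its grey foot, 12 mm high, stands out 5 mm in x and 3 mm in -y. Beyond that on the -y side the bench is free, so the plate's -y edge juts out about 35 mm, with 60 mm free beneath it. Fence along the +y side, catch tray at the +x end.
- tray (a point): Centre of the catch tray's inner floor, 4 mm above the bench, at stand x = 102, y = 0 mm; axes as the stand's. Open blue tray, outside 86 mm (x) by 150 mm (y), walls 4 mm thick and 42 mm high, a rigid part of the stand.
- fence: Upright grey fence along the stand's +y side, part of the stand and rigid. Its inner face is the plane y = 70 mm of the stand; it is 10 mm thick, 116 mm long (along the stand's x) and its top is 60 mm above the bed. Origin at the centre of its underside, axes as the stand's.
- plate: Loose reversible plate, 120 (x) x 140 (y) x 10 mm (z), 0.17 to 0.31 kg, plain edges. Origin at the centre of its white face; z points from the white to the black face. At the start black side up on the bed, y within 0.05 rad of the stand's, +y edge about 4 to 10 mm from the fence, x within 8 mm of the stand's. Only its thickness fits in a gripper.
- plate_mid (a point): The centre of the plate's thickness, 5 mm from both faces; axes as the plate's.
- chip0: Loose white ceramic chip, 20 x 15 x 9 mm, 10 g, flat on the plate at the start. Origin at the centre of its underside.
- chip1: Loose white ceramic chip, 16 x 18 x 8 mm, 10 g, flat on the plate at the start. Origin at the centre of its underside.
- chip2: Loose white ceramic chip, 22 x 14 x 10 mm, 10 g, flat on the plate at the start. All three chips start with x -34 to +42 mm and y -42 to +37 mm (centres, in the stand's frame). Origin at the centre of its underside.
- scraper: Scraper block standing on the bench, 0.14 kg. Origin at the centre of its underside, z up. Yellow blade block 26 mm (x) by 110 mm (y) by 22 mm high; on top of it a black grip 24 mm thick (x), 64 mm long (y), from z = 22 to 68 mm, meant to be pinched across x from above. It wipes along its x.
- bottle: Amber bottle, 64 mm across, 130 mm high, a bystander. Origin at the centre of its underside.
- jar: White jar with red lid, 52 mm across, 90 mm high, a bystander; it stands close behind the fence (stand y 125 to 145 mm). Origin at the centre of its underside.
- beaker: Glass beaker, 68 mm across, 85 mm high, a bystander. Origin at the centre of its underside.
- tipbox: Blue tip box with clear lid, 75 (x) x 110 (y) x 58 mm high, a bystander. Origin at the centre of its underside.
Mind the look-alikes: they are no part of the job. There is more than one size of the plate; the job needs the largest.

How it is judged:
By the outcome, as a careful person would: the job done as asked, in the order asked, and still so for the second after the job is handed in, with the robot touching nothing.
It also fails if it takes over 72 s, if anything falls off the work surface, if the arm or the gripper's body presses on something with over 40 N, if the wrist force passes 120 N, or if a joint passes its speed limit or range.

## Working session

There is one attempt and no reset: what is moved stays moved. The work goes in short steps, Python scripts to look and compute and a tool call to move; the robot and the scene stay as the last step left them, time stands still between calls to the robot, and variables do not carry over. Pictures are saved under pics/ and viewed, and the job is handed in when it is done.

Besides the shell and the picture viewer there is one more tool, called after "Emit:" as name(argument=value, ...) on one line, values as JSON. carry_out: Moves the arm, as the interface text tells. Its arguments: {"type":"object","properties":{"motion":{"type":"array","items":{"type":"array","items":{"type":"number"}}}},"required":["motion"]}

```bash
mkdir -p pics; python3 - <<'E'
from plant import bot
import cv2,numpy as np
print(bot.get_obs())
for n in("side","top"):
    c=bot.capture(n); cv2.imwrite(f"pics/{n}0.png",c["color"][:,:,::-1]); np.savez(f"{n}0.npz",**c)
    print(n,c["K"],c["camera_from_world"])
E
```

```text
{'time': 0.0, 'joint_positions': array([-1.37101132e+00,  3.42694530e-01,  1.52500131e+00,  2.00095397e-06,
        1.27540613e+00, -1.45998198e-01]), 'dq': array([-0.00103813, -0.00037306,  0.00161771,  0.00069677, -0.00019889,
        0.00120628]), 'tau': array([-2.46486015e-03, -4.31256795e+01, -2.44222176e+01,  7.16584828e-02,
        5.60771464e-02, -1.44944620e-04]), 'tool_pos': array([ 177.88181331, -493.51852851,  226.0650801 ]), 'tcp_rot': array([-3.14009967e+00, -2.21469435e-04,  3.45782455e-01]), 'contact_force': array([ 0.01868789, -0.79171841,  0.76220694]), 'moment': array([ 0.00493701, -0.00111115,  0.03995847]), 'grip_width': 91.86759823177418}
side [[463.88433265   0.         318.82552724]
 [  0.         463.88433265 198.67728745]
 [  0.           0.           1.        ]] [[ 9.94835700e-01 -1.00946370e-01  1.05717093e-02 -5.18404436e+02]
 [-5.79708434e-02 -6.50606405e-01 -7.57199239e-01  9.30717169e+01]
 [ 8.33145363e-02  7.52675984e-01 -6.53098424e-01  9.45759362e+02]
 [ 0.00000000e+00  0.00000000e+00  0.00000000e+00  1.00000000e+00]]
top [[429.37181868   0.         320.15341197]
 [  0.         429.37181868 193.79122885]
 [  0.           0.           1.        ]] [[ 7.30283631e-03 -9.99950377e-01  6.77589366e-03 -2.04182373e+01]
 [-9.81808952e-01 -8.45568228e-03 -1.89683115e-01  5.39673971e+02]
 [ 1.89730997e-01 -5.26740832e-03 -9.81821981e-01  9.28933770e+02]
 [ 0.00000000e+00  0.00000000e+00  0.00000000e+00  1.00000000e+00]]
```

View pics/top0.png

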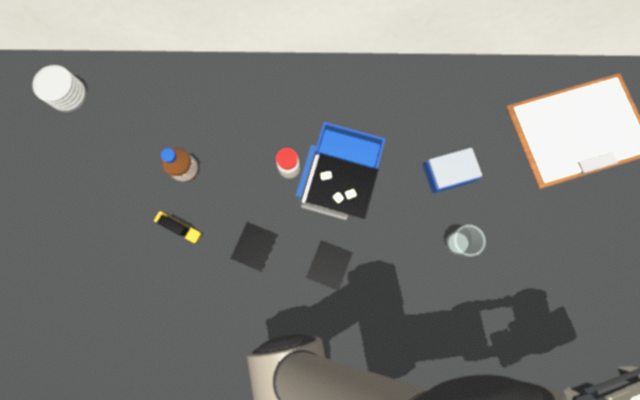

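View pics/side0.png

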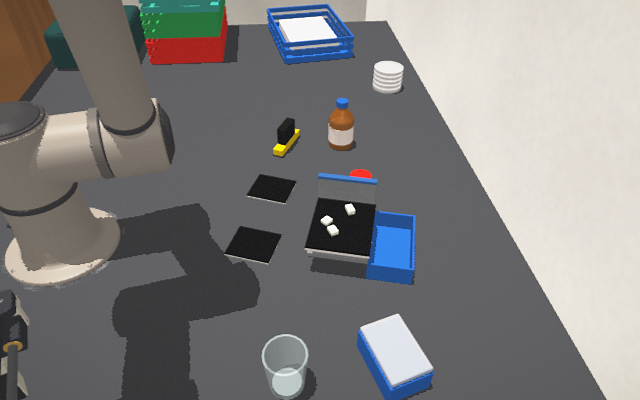

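The top view shows the stand at about (340,185) with its tray facing away from the robot and its fence on the left. The scraper is at (178,227), the jar at (288,162), and there are two small look-alike plates at (255,246) and (329,265). Next I measure these.

```bash
cat > h.py <<'E'
import numpy as np,cv2
def load(n,k):
    d=np.load(f"{n}{k}.npz"); return {a:d[a] for a in d}
def ray(c,uv,z):
    T=c["camera_from_world"];R=T[:3,:3];o=-R.T@T[:3,3]
    uv=np.atleast_2d(np.asarray(uv,float))
    d=np.c_[uv,np.ones(len(uv))]@np.linalg.inv(c["K"]).T@R
    return o+d*((z-o[2])/d[:,2])[:,None]
def cloud(c):
    h,w=c["depth"].shape;u,v=np.meshgrid(np.arange(w),np.arange(h))
    D=c["depth"].astype(float)
    p=np.stack([u*D,v*D,D],-1)@np.linalg.inv(c["K"]).T
    T=c["camera_from_world"];P=(p-T[:3,3])@T[:3,:3]
    P[D==0]=np.nan
    return P
def proj(c,P):
    P=np.atleast_2d(P);q=(P@c["camera_from_world"][:3,:3].T+c["camera_from_world"][:3,3])@c["K"].T
    return q[:,:2]/q[:,2:]
def blobs(m,amin=30):
    n,l,s,ce=cv2.connectedComponentsWithStats(m.astype(np.uint8))
    return [(l==i,s[i],ce[i]) for i in range(1,n) if s[i][4]>=amin]
def rect(pts):
    (c,s,a)=cv2.minAreaRect(np.asarray(pts,np.float32)[:,:2]);return np.round(c,1),np.round(s,1),round(a,2)
E
python3 - <<'E'
from h import *
for n in("top","side"):
    c=load(n,0);P=cloud(c);hsv=cv2.cvtColor(c["color"],cv2.COLOR_RGB2HSV);H,S,V=[hsv[...,i].astype(int) for i in range(3)]
    print(n)
    for nm,m in dict(blue=(abs(H-108)<12)&(S>150)&(V>60),yellow=(abs(H-26)<7)&(S>150),red=((H<6)|(H>174))&(S>150),white=(S<50)&(V>190),brown=(abs(H-12)<6)&(S>150)).items():
        for b,s,ce in blobs(m):
            p=P[b];p=p[np.isfinite(p[:,0])]
            if len(p)<8 or np.median(p[:,0])>760: continue
            zt=np.percentile(p[:,2],[5,50,95]).round(1)
            print(nm,s[4],ce.round(1),"z",zt,"med",np.median(p,0).round(1),"rect",*rect(p))
E
```

```text
topTraceback (most recent call last):
  File "<stdin>", line 10, in <module>
  File "h.py", line 23, in rect
    (c,s,a)=cv2.minAreaRect(np.asarray(pts,np.float32)[:,:2]);return np.round(c,1),np.round(s,1),round(a,2)
            ~~~~~~~~~~~~~~~^^^^^^^^^^^^^^^^^^^^^^^^^^^^^^^^^^
cv2.error: OpenCV(4.12.0) /io/opencv/modules/imgproc/src/convhull.cpp:143: error: (-215:Assertion failed) total >= 0 && (depth == CV_32F || depth == CV_32S) in function 'convexHull'
```

```bash
python3 - <<'E'
from h import *
for n,(x0,y0,x1,y1),s in(("top",(250,110,410,230),5),("side",(290,160,430,290),5)):
    c=load(n,0);cv2.imwrite(f"pics/{n}0z.png",cv2.resize(c["color"][y0:y1,x0:x1,::-1],None,fx=s,fy=s,interpolation=cv2.INTER_CUBIC)[:600,:800])
E
```

```text
(no output)
```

View pics/top0z.png

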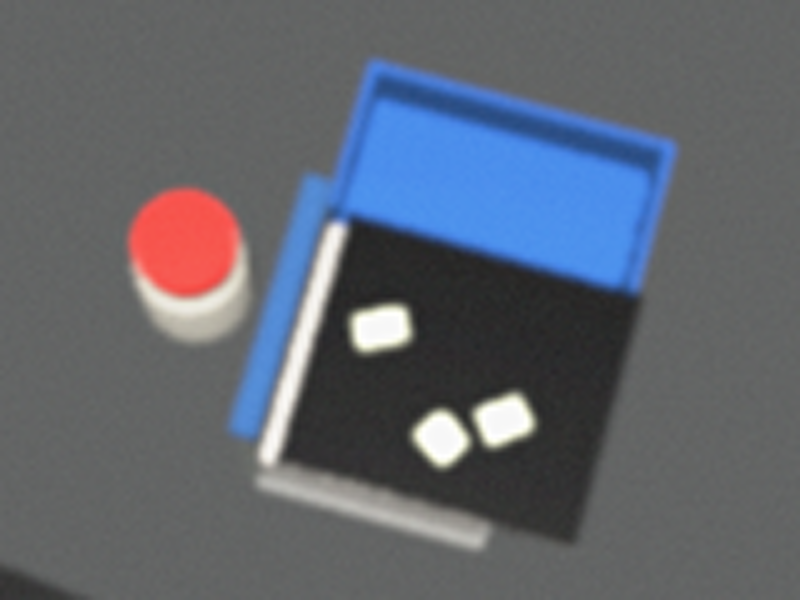

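View pics/side0z.png

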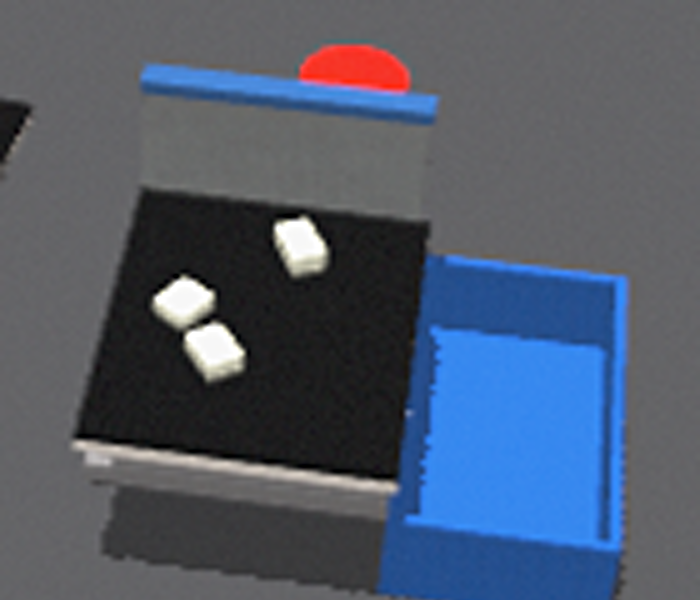

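The zoomed views show three chips on the black plate. The fence has a blue cap, and the plate overhangs on the side away from it. The jar is behind the fence.

```bash
sed -i 's/np.asarray(pts,np.float32)\[:,:2\]/np.ascontiguousarray(np.asarray(pts)[:,:2],dtype=np.float32)/' h.py
python3 - <<'E'
from h import *
for n in("top","side"):
    c=load(n,0);P=cloud(c);hsv=cv2.cvtColor(c["color"],cv2.COLOR_RGB2HSV);H,S,V=[hsv[...,i].astype(int) for i in range(3)]
    print(n)
    for nm,m in dict(blue=(abs(H-108)<12)&(S>120)&(V>60),yellow=(abs(H-26)<7)&(S>150),red=((H<6)|(H>174))&(S>150),white=(S<50)&(V>190),brown=(abs(H-12)<6)&(S>150)).items():
        for b,s,ce in blobs(m,15):
            p=P[b];p=p[np.isfinite(p[:,0])]
            if len(p)<8 or abs(np.median(p[:,0]))>760: continue
            zt=np.percentile(p[:,2],[5,50,95]).round(1)
            print(nm,s[4],ce.round(1),"z",zt,"med",np.median(p,0).round(1),"rect",*rect(p))
    # plate top
    dk=(V<60)
    m=dk&(abs(P[...,2]-70)<6)&(P[...,0]>350)
    for b,s,ce in blobs(m,200):
        ct,_=cv2.findContours(b.astype(np.uint8),cv2.RETR_EXTERNAL,cv2.CHAIN_APPROX_NONE)
        q=ray(c,max(ct,key=len)[:,0],70); print("plate",s[4],ce,rect(q),np.median(P[b],0))
E
```

```text
top
blue 2361 [344.4 148.4] z [  0.8   5.  120.6] med [664.5 -76.6   5. ] rect [603.9 -61.7] [171.2 211.2] 73.63
blue 160 [167.8 154.8] z [122.  128.7 131.3] med [606.8 310.1 128.7] rect [626.3 335.1] [93.4 27.3] 52.52
blue 256 [437.6 179.4] z [ 7.6 26.5 43.8] med [ 578.1 -280.1   26.5] rect [ 574.7 -316.1] [126.2  58.8] 71.82
yellow 47 [160.  215.7] z [17.8 22.3 68. ] med [488.2 354.7  22.3] rect [486.6 346.2] [39.7 22.9] 80.47
yellow 98 [192.5 234.1] z [10.5 20.6 33.2] med [448.6 280.   20.6] rect [446.9 279.5] [30.  28.2] 62.6
red 328 [286.5 157.9] z [86.3 89.2 91.8] med [613.4  59.1  89.2] rect [619.5  68.8] [67.2 44.2] 57.7
white 8800 [580.1 129.4] z [ 4.   7.2 12.1] med [ 717.  -657.7    7.2] rect [ 718.  -663.2] [207.3 287.7] 17.15
white 1356 [454.9 167.5] z [54.1 57.3 60.2] med [ 602.6 -326.    57.3] rect [ 604.  -326.7] [ 70.2 106.2] 16.26
white 163 [309.8 178.5] z [56.4 59.3 69.9] med [574.1   7.4  59.3] rect [575.1   6.6] [  7.5 114.2] 74.58
white 93 [288.8 169.5] z [38.6 58.9 65.7] med [592.5  56.1  58.9] rect [602.8  63.1] [54.7 28.2] 84.41
white 77 [325.8 175.1] z [68.7
[... 3067 characters left out ...]
 507.6 -121.2] [ 3.4 25.2] 69.94
white 24 [337. 253.] z [59.8 61.  63.6] med [ 541.8 -129.4   61. ] rect [ 540.9 -129.6] [ 4.3 33.3] 77.32
white 2779 [395.5 348.7] z [55.9 57.7 59.6] med [ 604.6 -331.2   57.7] rect [ 604.8 -326.4] [ 70.5 105.7] 16.57
white 742 [286.3 374.9] z [18.7 62.8 85.4] med [ 436.9 -367.2   62.8] rect [ 436. -339.] [65.3 63.9] 46.29
brown 417 [341.  119.4] z [ 66.9  87.1 106.7] med [604.7 292.3  87.1] rect [607.7 295.8] [35.1 58.7] 82.89
brown 77 [339.4 146.6] z [ 2.6  8.9 14.5] med [602.3 285.1   8.9] rect [606.8 289.6] [22.3 58.3] 87.4
plate 2861 [342.12023768 227.42292905] (array([558.2, -64.9]), array([143.8, 118.8]), 74.25) [559.60084355 -74.76168145  69.94686541]
```

```bash
python3 - <<'E'
from h import *
t=load("top",0);s=load("side",0)
print("tray +x corners top",ray(t,[(324.4,122),(385.2,139)],42).round(1))
# side zoom corners: tray +x+y outer (628,277)/5, +x-y (622,547)/5 ; fence cap top back corners
f=lambda a:(290+a[0]/5-.0,160+a[1]/5)
print("side tray",ray(s,[f((628,275)),f((620,549))],42).round(1))
print("side fence cap inner? top edges",ray(s,[f((143,65)),f((438,97))],120).round(1), ray(s,[f((141,88)),f((436,122))],112).round(1))
print("top fence cap",ray(t,[(250+62.5,110+35),(250+46,110+86.5)],120).round(1))
print("plate side corners",ray(s,[f((138,187)),f((430,222)),f((397,482)),f((76,440))],70).round(1))
print("plate top -y corners",ray(t,[(250+128,110+59.3),(250+115,110+108.5)],70).round(1))
# side: depth clouds
for n,c in(("top",t),("side",s)):
    P=cloud(c)
    m=(abs(P[...,2]-121)<4)&(P[...,0]>480)&(P[...,0]<680)&(abs(P[...,1])<80)
    print(n,"fence top pts",m.sum(),rect(P[m]))
    m=(abs(P[...,2]-42)<3)&(P[...,0]>480)&(P[...,0]<800)&(abs(P[...,1]+70)<120)
    print(n,"tray rim",m.sum(),rect(P[m]))
    m=(abs(P[...,2]-67)<4)&(P[...,0]>400)&(P[...,0]<520)&(abs(P[...,1]-310)<80)
    print(n,"grip top",m.sum(),rect(P[m]),np.median(P[m],0))
    m=(abs(P[...,2]-22)<4)&(P[...,0]>400)&(P[...,0]<540)&(abs(P[...,1]-310)<90)
    print(n,"blade top",m.sum(),rect(P[m]),np.median(P[m],0))
E
```

```text
tray +x corners top [[ 716.1  -25.    42. ]
 [ 675.2 -169.2   42. ]]
side tray [[ 720.1  -22.    42. ]
 [ 679.  -166.5   42. ]]
side fence cap inner? top edges [[523.1  36.6 120. ]
 [638.2   5.6 120. ]] [[ 5.219e+02  3.190e+01  1.120e+02]
 [ 6.369e+02 -3.000e-01  1.120e+02]]
top fence cap [[634.3   1.6 120. ]
 [520.3  35.4 120. ]]
plate side corners [[ 519.8   19.3   70. ]
 [ 635.9  -13.    70. ]
 [ 596.6 -151.4   70. ]
 [ 483.1 -120.3   70. ]]
plate top -y corners [[ 594.  -146.8   70. ]
 [ 481.3 -115.9   70. ]]
top fence top pts 301 (array([577.4,  14.8]), array([ 12.4, 118.1]), 74.46)
top tray rim 235 (array([604.9, -51.3]), array([187.5, 203.9]), 74.45)
top grip top 297 (array([466.2, 314.8]), array([64.1, 23.7]), 62.53) [465.94932865 314.88378021  66.78140678]
top blade top 164 (array([466.7, 315. ]), array([110.2,  25.7]), 62.53) [450.82418431 281.21144541  20.90848112]
side fence top pts 309 (array([578. ,  16.4]), array([ 17.3, 117.1]), 74.58)
side tray rim 371 (array([656.9, -82.8]), array([154. ,  85.4]), 73.92)
side grip top 135 (array([466.9, 315.6]), array([66.8, 23.9]), 62.25) [466.39316157 313.11914949  67.6672336 ]
side blade top 134 (array([465.8, 315.2]), array([111.4,  29.5]), 63.4) [455.35059527 287.31097981  21.66879124]
```

```bash
cat >> h.py <<'E'
O=np.array([557.9,-56.3]);YS=-15.5
_r=np.deg2rad(YS);EX=np.array([np.cos(_r),np.sin(_r)]);EY=np.array([-np.sin(_r),np.cos(_r)])
def S2W(x,y): return O+x*EX+y*EY
def W2S(p):
    p=np.asarray(p)[...,:2]-O; return np.stack([p@EX,p@EY],-1)
def state():
    from plant import bot
    from scipy.spatial.transform import Rotation as R
    o=bot.get_obs();Rm=R.from_euler("xyz",o["tcp_rot"]).as_matrix()
    return o,np.array(o["tool_pos"]),Rm,np.degrees(o["tcp_rot"][2])
def go(*tg):
    "targets (x,y,z,yawdeg) world -> shifts in current tool axes"
    o,p,Rm,yaw=state()
    print("t",round(o["time"],2),"tcp",p.round(1),"stand",W2S(p).round(1),"yaw",round(yaw,1),"F",o["contact_force"].round(1),"w",round(o["grip_width"],1),"q6",o["joint_positions"][5].round(2))
    for x,y,z,w in tg:
        d=Rm.T@(np.array([x,y,z])-p); print((x,y,z,w),"->",d.round(1),"spin",round(-((w-yaw+180)%360-180),1))
def gos(*tg): go(*[(*S2W(x,y).round(1),z,w+YS) for x,y,z,w in tg])
def snap(k,*views):
    from plant import bot
    for n in("side","top"):
        c=bot.capture(n); np.savez(f"{n}{k}.npz",**c)
    
def crop(n,k,x0,y0,x1,y1,s):
    c=load(n,k);cv2.imwrite(f"pics/{n}{k}.png",cv2.resize(c["color"][y0:y1,x0:x1,::-1],None,fx=s,fy=s,interpolation=cv2.INTER_CUBIC)[:600,:800])
E
python3 -c "
from h import *
go((450,-120,240,30),(466.4,315,180,62.5))"
```

```text
t 0.1 tcp [ 177.9 -493.6  226.1] stand [-249.3 -522.9] yaw 19.8 F [-0.4 -0.3 -0.1] w 91.7 q6 -0.15
(450, -120, 240, 30) -> [ 382.6 -259.2  -13.5] spin -10.2
(466.4, 315, 180, 62.5) -> [ 545.5 -662.8   47.1] spin -42.7
```

Emit:
carry_out(motion=[[0, 48, -32, -2, -3], [0, 96, -65, -4, -6], [0, 144, -97, -7, -10], [0, 191, -130, -9, -14], [0, 239, -162, -11, -18], [0, 287, -195, -13, -22], [0, 335, -227, -13, -26], [0, 383, -259, -13, -30], [0, 400, -300, -10, -34], [0, 415, -345, -5, -38]])

```text
time: 1.35
tool_pos: [451.5, -26.7, 231.2]
tcp_rot: [-3.14, -0.001, 1.012]
contact_force: [-0.4, -0.3, 0.4]
grip_width: 91.7
```

```bash
python3 -c "
from h import *
go((466.4,315,160,62.5),(466.4,315,31,62.5))"
```

```text
t 1.35 tcp [451.5 -26.7 231.2] stand [-1.104e+02  1.000e-01] yaw 58.0 F [-0.4 -0.3  0.4] w 91.7 q6 0.33
(466.4, 315, 160, 62.5) -> [ 297.5 -168.5   71.7] spin -4.5
(466.4, 315, 31, 62.5) -> [ 297.4 -168.3  200.7] spin -4.5
```

Emit:
carry_out(motion=[[0, 50, -28, 12, -1], [0, 100, -56, 24, -2], [0, 149, -84, 36, -3], [0, 198, -112, 48, -4], [0, 248, -140, 60, -4.5], [0, 297.5, -168.5, 72, -4.5], [0, 297.5, -168.5, 90, -4.5], [0, 297.5, -168.5, 105, -4.5], [0, 297.5, -168.5, 105, -4.5]])

```text
time: 2.48
tool_pos: [465.7, 314.0, 125.3]
tcp_rot: [-3.138, 0.002, 1.089]
contact_force: [-0.3, 0.7, 0.7]
grip_width: 91.7
```

```bash
python3 -c "
from h import *
snap(1);crop('top',1,110,170,250,270,5);crop('side',1,220,60,380,180,5)
go((466.4,315,31,62.5))"
```

```text
t 2.58 tcp [466.8 314.4 127.1] stand [-186.8  332.9] yaw 62.4 F [-0.4 -0.4 -0.2] w 91.8 q6 0.94
(466.4, 315, 31, 62.5) -> [ 0.2 -0.6 96.1] spin -0.1
```

View pics/top1.png

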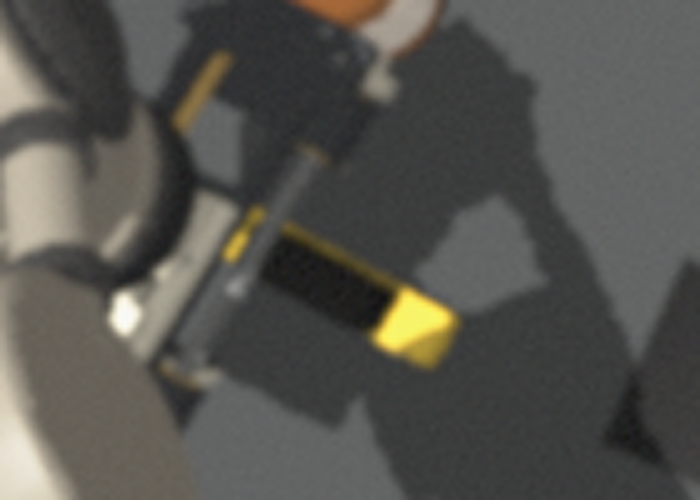

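View pics/side1.png

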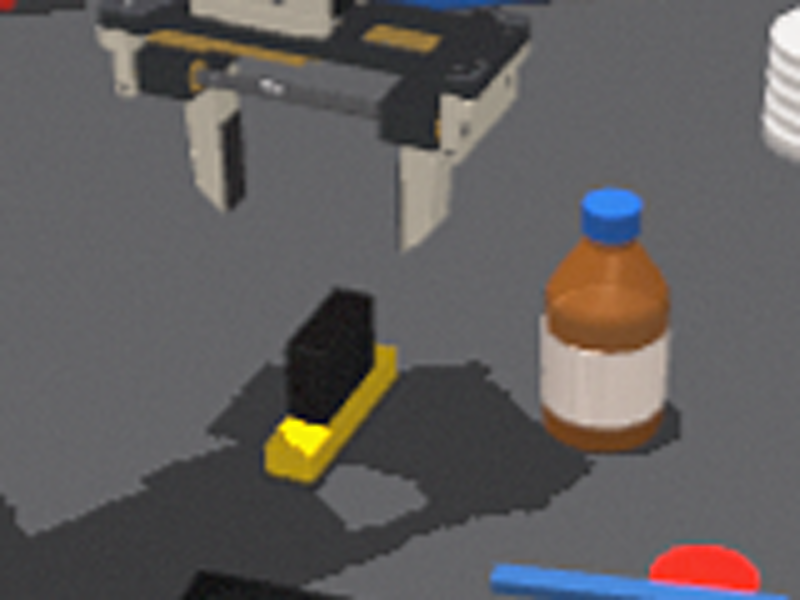

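Over the scraper: the fingers straddle the black grip, and the bottle is close on the far side. I'll grip about 9 mm off-centre for more clearance to it.

Emit:
carry_out(motion=[[0, -9.5, 0, 25, 0], [0, -9.5, 0, 60, 0], [0, -9.5, 0, 85, 0], [0, -9.5, 0, 94, 0], [0, -9.5, 0, 94, 0], [1, -9.5, 0, 94, 0], [1, -9.5, 0, 94, 0], [1, -9.5, 0, 94, 0], [1, -9.5, 0, 94, 0]])

```text
time: 3.7
tool_pos: [462.5, 306.2, 33.3]
tcp_rot: [-3.141, -0.002, 1.089]
contact_force: [0.6, 0.2, -0.5]
grip_width: 56.2
```

```bash
python3 -c "
from h import *
go()"
```

```text
t 3.7 tcp [462.5 306.2  33.3] stand [-188.8  323.8] yaw 62.4 F [ 0.6  0.2 -0.5] w 56.2 q6 0.93
```

Emit:
carry_out(motion=[[1, 0, 0, 0, 0], [1, 0, 0, 0, 0], [1, 0, 0, 0, 0], [1, 0, 0, 0, 0], [1, 0, 0, 0, 0], [1, 0, 0, 0, 0]])

```text
time: 4.45
tool_pos: [462.4, 306.2, 33.2]
tcp_rot: [-3.141, -0.001, 1.089]
contact_force: [-0.6, 0.0, 0.2]
grip_width: 23.7
```

```bash
python3 -c "
from h import *
gos((-110,12,190,90),(-66,8,190,90),(-66,8,105,90))"
```

```text
t 4.45 tcp [462.4 306.2  33.2] stand [-188.9  323.8] yaw 62.4 F [-0.6  0.   0.2] w 23.7 q6 0.93
(np.float64(455.1), np.float64(-15.3), 190, 74.5) -> [-288.   142.3 -157.3] spin -12.1
(np.float64(496.4), np.float64(-31.0), 190, 74.5) -> [-282.8  186.2 -157.4] spin -12.1
(np.float64(496.4), np.float64(-31.0), 105, 74.5) -> [-282.9  186.3  -72.4] spin -12.1
```

Emit:
carry_out(motion=[[1, 0, 0, -30, 0], [1, 0, 0, -80, 0], [1, -20, 10, -125, 0], [1, -65, 33, -155, -2], [1, -115, 62, -157, -4], [1, -165, 92, -157, -7], [1, -215, 125, -157, -10], [1, -262, 160, -157, -12], [1, -290, 186, -157, -12.1], [1, -290, 186, -157, -12.1]])

```text
time: 5.7
tool_pos: [493.2, -39.7, 189.4]
tcp_rot: [-3.141, -0.001, 1.296]
contact_force: [-0.1, 0.6, -1.4]
grip_width: 24.0
```

```bash
python3 -c "
from h import *
snap(2);crop('top',2,250,110,410,230,5);crop('side',2,260,90,460,240,4)
gos((-66,-8,190,90),(-66,-8,105,90),(56,-8,105,90))"
```

```text
t 5.8 tcp [492.5 -37.2 189.4] stand [-68.1   0.9] yaw 74.4 F [ 0.2  0.9 -1. ] w 23.7 q6 0.04
(np.float64(492.2), np.float64(-46.4), 190, 74.5) -> [-8.9  2.2 -0.7] spin -0.1
(np.float64(492.2), np.float64(-46.4), 105, 74.5) -> [-9.1  2.3 84.3] spin -0.1
(np.float64(609.7), np.float64(-79.0), 105, 74.5) -> [ -8.9 124.3  84.1] spin -0.1
```

View pics/top2.png

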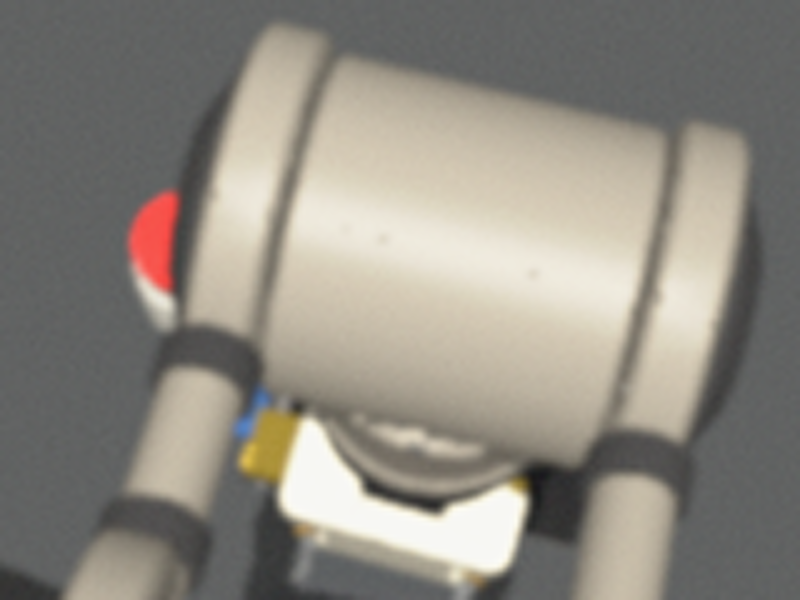

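View pics/side2.png

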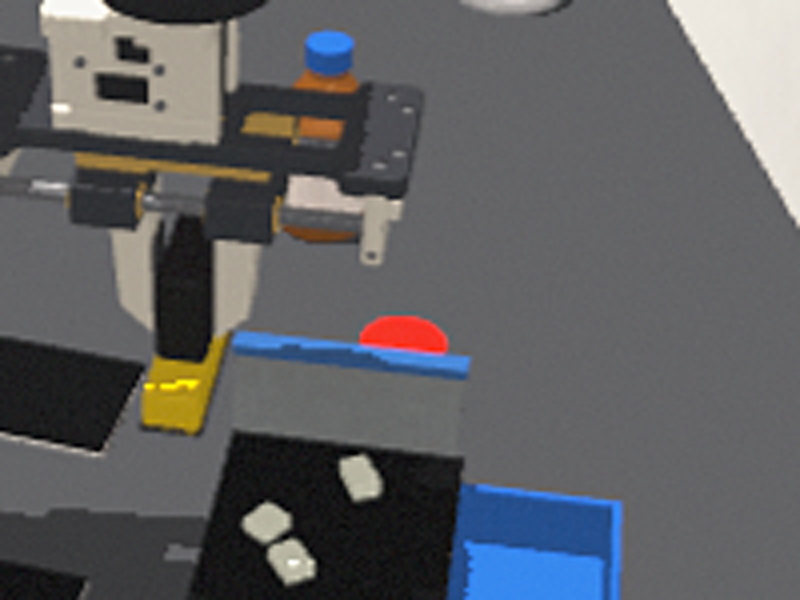

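The scraper is held level just beside the plate's -x edge, and the chips are untouched. Lowering it now.

Emit:
carry_out(motion=[[1, -9, 2.3, 0, 0], [1, -9, 2.3, 20, 0], [1, -9, 2.3, 45, 0], [1, -9, 2.3, 65, 0], [1, -9, 2.3, 78, 0], [1, -9, 2.3, 83.5, 0], [1, -9, 2.3, 83.5, 0]])

```text
time: 6.68
tool_pos: [492.3, -46.2, 106.0]
tcp_rot: [-3.14, -0.002, 1.299]
contact_force: [0.1, -0.4, -2.0]
grip_width: 23.6
```

```bash
python3 -c "
from h import *
snap(3);crop('side',3,260,120,420,270,5)
gos((-66,-8,105,90),(56,-8,105,90))"
```

```text
t 6.78 tcp [492.7 -46.4 106.5] stand [-65.5  -7.8] yaw 74.4 F [ 0.3  0.4 -0.2] w 23.6 q6 0.02
(np.float64(492.2), np.float64(-46.4), 105, 74.5) -> [-0.2 -0.4  1.5] spin -0.1
(np.float64(609.7), np.float64(-79.0), 105, 74.5) -> [-1.000e-01  1.215e+02  1.400e+00] spin -0.1
```

View pics/side3.png

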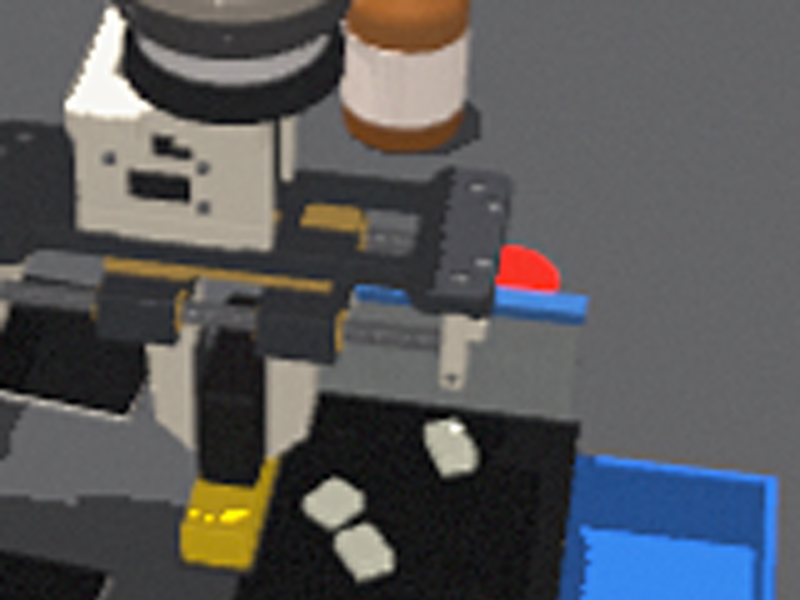

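Emit:
carry_out(motion=[[1, 0, 6, 0.7, 0], [1, 0, 16, 0.7, 0], [1, 0, 28, 0.7, 0], [1, 0, 42, 0.7, 0], [1, 0, 58, 0.7, 0], [1, 0, 76, 0.7, 0], [1, 0, 95, 0.7, 0], [1, 0, 114, 0.7, 0], [1, 0, 127, 0.7, 0], [1, 0, 127, 0.7, 0]])

```text
time: 8.02
tool_pos: [615.9, -80.8, 105.2]
tcp_rot: [-3.141, -0.002, 1.299]
contact_force: [0.8, 0.0, -1.4]
grip_width: 23.9
```

```bash
python3 -c "
from h import *
snap(4);crop('side',4,280,120,440,270,5)
gos((56,-8,180,90))"
```

```text
t 8.12 tcp [614.8 -80.4 105.3] stand [61.2 -8. ] yaw 74.4 F [-0.5 -0.5 -1. ] w 23.8 q6 0.02
(np.float64(609.7), np.float64(-79.0), 180, 74.5) -> [  0.1  -5.3 -74.7] spin -0.1
```

View pics/side4.png

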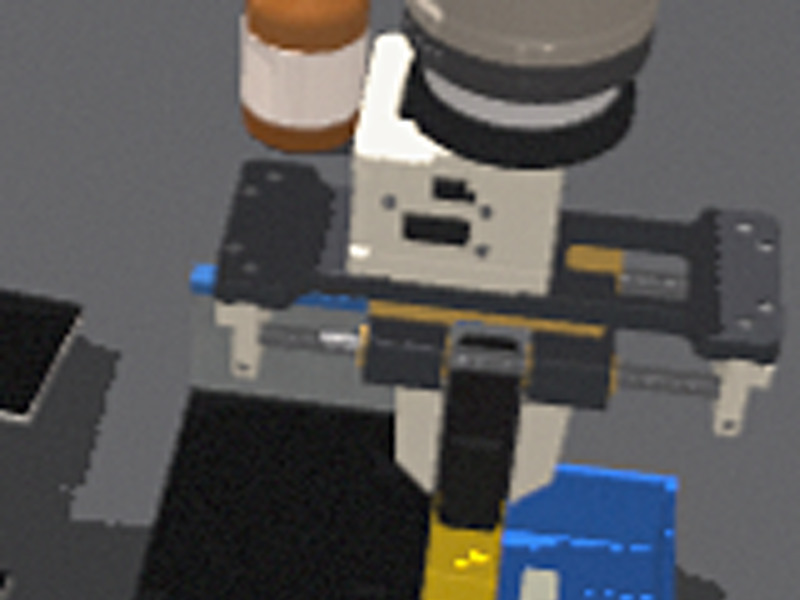

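```bash
python3 -c "
from h import *
go((614,-80,190,74.5),(455,290,190,62.5),(455,290,34,62.5))"
```

```text
t 8.12 tcp [614.8 -80.4 105.3] stand [61.2 -8. ] yaw 74.4 F [-0.5 -0.5 -1. ] w 23.8 q6 0.02
(614, -80, 190, 74.5) -> [  0.3  -1.  -84.7] spin -0.1
(455, 290, 190, 62.5) -> [ 314.1 -253.4  -83.8] spin 11.9
(455, 290, 34, 62.5) -> [ 313.8 -253.1   72.2] spin 11.9
```

Emit:
carry_out(motion=[[1, 0, -1, -30, 0], [1, 0, -1, -75, 0], [1, 25, -22, -86, 1], [1, 72, -60, -86, 3], [1, 120, -98, -86, 5], [1, 168, -137, -86, 7], [1, 216, -176, -86, 9], [1, 264, -214, -86, 11], [1, 300, -243, -86, 11.9], [1, 314, -253.3, -80, 11.9]])

```text
time: 9.38
tool_pos: [453.5, 292.0, 186.6]
tcp_rot: [-3.14, -0.002, 1.095]
contact_force: [0.1, 0.4, -2.2]
grip_width: 23.4
```

```bash
python3 -c "
from h import *
snap(5);crop('side',5,280,120,440,270,5);crop('top',5,250,110,410,230,5)
go((455,290,34,62.5))"
```

```text
t 9.47 tcp [453.8 290.7 185.5] stand [-193.1  306.6] yaw 62.7 F [ 0.5 -0.5 -1.6] w 23.9 q6 0.9
(455, 290, 34, 62.5) -> [-1.000e-01  1.800e+00  1.515e+02] spin 0.2
```

View pics/side5.png

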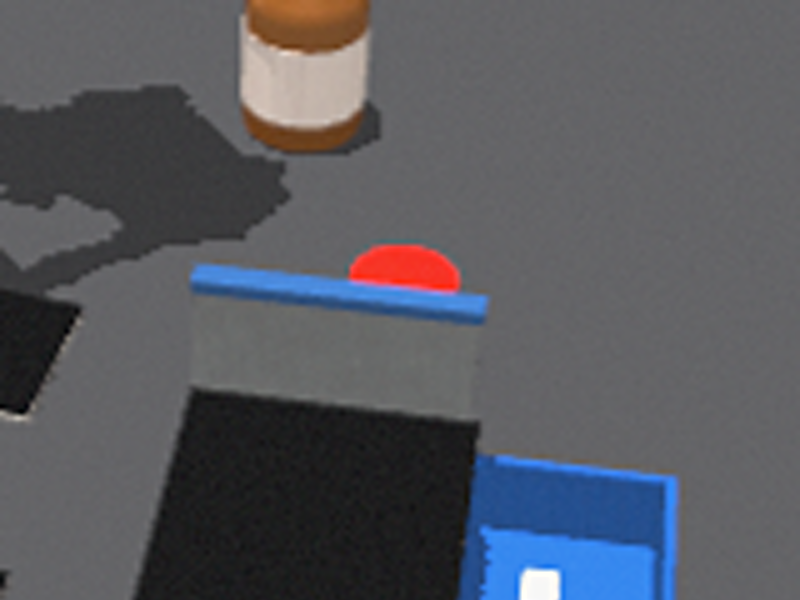

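View pics/top5.png

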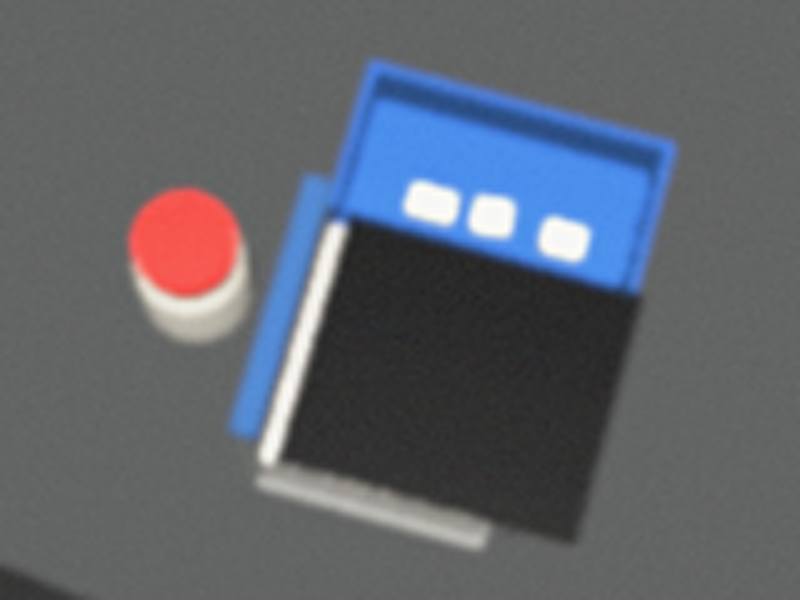

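All three chips are in the tray, at about (432,203), (493,215) and (565,238) in the top zoom. The plate hasn't moved. Now I put the scraper down.

Emit:
carry_out(motion=[[1, 0, 1.8, 40, 0], [1, 0, 1.8, 85, 0], [1, 0, 1.8, 120, 0], [1, 0, 1.8, 142, 0], [1, 0, 1.8, 149, 0], [1, 0, 1.8, 151.3, 0], [1, 0, 1.8, 151.8, 0], [1, 0, 1.8, 151.8, 0]])

```text
time: 10.48
tool_pos: [455.6, 290.2, 34.6]
tcp_rot: [-3.14, -0.002, 1.094]
contact_force: [-0.1, -1.3, -1.5]
grip_width: 23.7
```

```bash
python3 -c "
from h import *
go()"
```

```text
t 10.47 tcp [455.6 290.2  34.6] stand [-191.2  306.6] yaw 62.7 F [-0.1 -1.3 -1.5] w 23.7 q6 0.9
```

Emit:
carry_out(motion=[[1, 0, 0, 0.9, 0], [1, 0, 0, 1.2, 0], [0, 0, 0, 1.2, 0], [0, 0, 0, 1.2, 0], [0, 0, 0, 1.2, 0], [0, 0, 0, 1.2, 0], [0, 0, 0, 1.2, 0], [0, 0, 0, -15, 0], [0, 0, 0, -50, 0], [0, 0, 0, -100, 0]])

```text
time: 11.72
tool_pos: [455.0, 289.7, 135.8]
tcp_rot: [-3.139, -0.0, 1.094]
contact_force: [1.1, -0.2, -0.4]
grip_width: 91.4
```

```bash
python3 -c "
from h import *
snap(6);crop('side',6,200,60,360,180,5)
gos((0,-130,220,90),(0,-105,62,90))"
```

```text
t 11.82 tcp [458.7 291.5 141. ] stand [-188.5  308.6] yaw 62.7 F [ 1.2  0.2 -0.1] w 91.8 q6 0.9
(np.float64(523.2), np.float64(-181.6), 220, 74.5) -> [-390.   274.7  -81.7] spin -11.8
(np.float64(529.8), np.float64(-157.5), 62, 74.5) -> [-367.2  268.7   76.6] spin -11.8
```

View pics/side6.png

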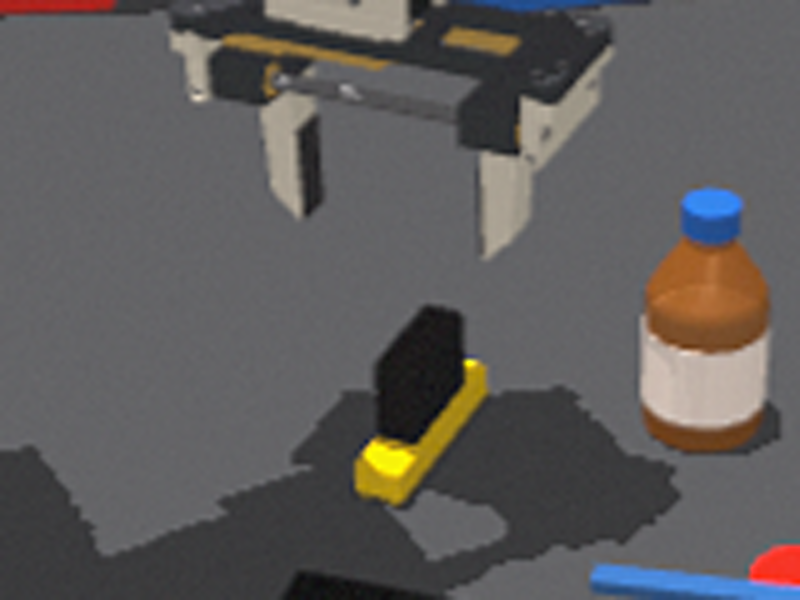

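The scraper stands upright on the bench. Now I move in front of the plate's overhanging edge with the jaws part open along stand x.

Emit:
carry_out(motion=[[0.4, -30, 20, -30, -2], [0.4, -75, 52, -60, -4], [0.4, -122, 86, -80, -6], [0.4, -170, 120, -82, -8], [0.4, -218, 154, -82, -10], [0.4, -266, 188, -82, -11.8], [0.4, -314, 222, -82, -11.8], [0.4, -360, 253, -70, -11.8], [0.4, -390, 275, -40, -11.8], [0.4, -390, 275, 5, -11.8]])

```text
time: 13.08
tool_pos: [525.2, -184.5, 133.6]
tcp_rot: [3.13, -0.008, 1.297]
contact_force: [0.5, -0.4, -0.6]
grip_width: 54.9
```

```bash
python3 -c "
from h import *
gos((0,-125,45,90),(0,-98,45,90))"
```

```text
t 13.07 tcp [ 525.2 -184.5  133.6] stand [   2.7 -132.3] yaw 74.3 F [ 0.5 -0.4 -0.6] w 54.9 q6 -0.21
(np.float64(524.5), np.float64(-176.8), 45, 74.5) -> [ 6.5 -3.8 88.6] spin -0.2
(np.float64(531.7), np.float64(-150.7), 45, 74.5) -> [33.6 -3.9 88.8] spin -0.2
```

Emit:
carry_out(motion=[[0.4, 7, -3.5, 30, 0], [0.4, 7, -3.5, 65, 0], [0.4, 7, -3.5, 87, 0], [0.4, 7, -3.5, 89, 0], [0.4, 20, -3.5, 89, 0], [0.4, 32, -3.5, 89, 0], [0.4, 35, -3.5, 89, 0], [0.4, 35, -3.5, 89, 0]])

```text
time: 14.08
tool_pos: [532.8, -149.1, 45.3]
tcp_rot: [3.129, -0.008, 1.298]
contact_force: [0.8, -0.1, 0.2]
grip_width: 55.4
```

```bash
python3 -c "
from h import *
snap(7);crop('side',7,260,150,420,270,5);crop('top',7,250,110,410,230,5)
gos((0,-98,45,90))"
```

```text
t 14.18 tcp [ 532.5 -149.5   45.1] stand [  0.5 -96.6] yaw 74.3 F [ 0.3  0.6 -0. ] w 55.1 q6 -0.15
(np.float64(531.7), np.float64(-150.7), 45, 74.5) -> [-1.3 -0.5  0. ] spin -0.2
```

View pics/side7.png

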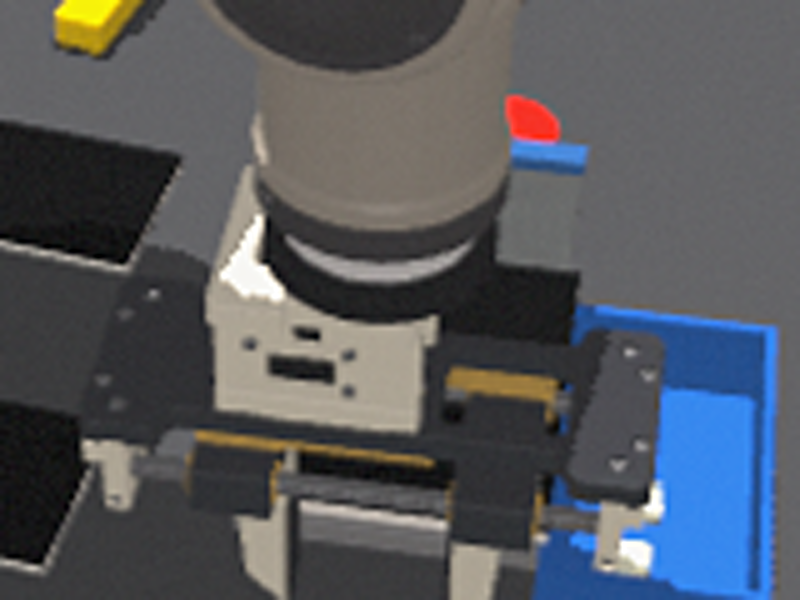

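Emit:
carry_out(motion=[[0.4, 2, 0, 0, 0], [0.4, 4, 0, 0, 0], [0.4, 6, 0, 0, 0], [0.4, 8, 0, 0, 0], [0.4, 10, 0, 0, 0], [0.4, 12, 0, 0, 0], [0.4, 13, 0, 0, 0], [0.4, 14, 0, 0, 0], [0.4, 15, 0, 0, 0], [0.4, 15, 0, 0, 0]])

```text
time: 15.42
tool_pos: [536.6, -135.0, 45.2]
tcp_rot: [3.13, -0.008, 1.297]
contact_force: [-0.3, 0.1, -0.7]
grip_width: 54.9
```

```bash
cat >> h.py <<'E'
def F():
    o,p,Rm,yaw=state(); f=o["contact_force"]
    print("t",round(o["time"],2),"stand",W2S(p).round(1),"z",p[2].round(1),"yaw",round(yaw,1),"Fs x,y,z",(f[:2]@EX).round(1),(f[:2]@EY).round(1),f[2].round(1),"w",round(o["grip_width"],1),"rpy",o["tcp_rot"].round(3))
E
python3 -c "
from h import *
F()"
```

```text
t 15.43 stand [  0.5 -81.5] z 45.2 yaw 74.3 Fs x,y,z -0.3 0.0 -0.7 w 54.9 rpy [ 3.13  -0.008  1.297]
```

Emit:
carry_out(motion=[[0.4, 1, 0, 0, 0], [0.4, 2, 0, 0, 0], [0.4, 3, 0, 0, 0], [0.4, 3, 0, 0, 0]])

```text
time: 15.92
tool_pos: [537.4, -133.5, 45.3]
tcp_rot: [3.129, -0.006, 1.298]
contact_force: [-1.7, -7.3, -0.6]
grip_width: 55.1
```

```bash
python3 -c "
from h import *
F();snap(8);crop('side',8,260,150,420,270,5)"
```

```text
t 15.93 stand [  0.9 -79.8] z 45.3 yaw 74.4 Fs x,y,z 0.3 -7.5 -0.6 w 55.1 rpy [ 3.129 -0.006  1.298]
```

View pics/side8.png

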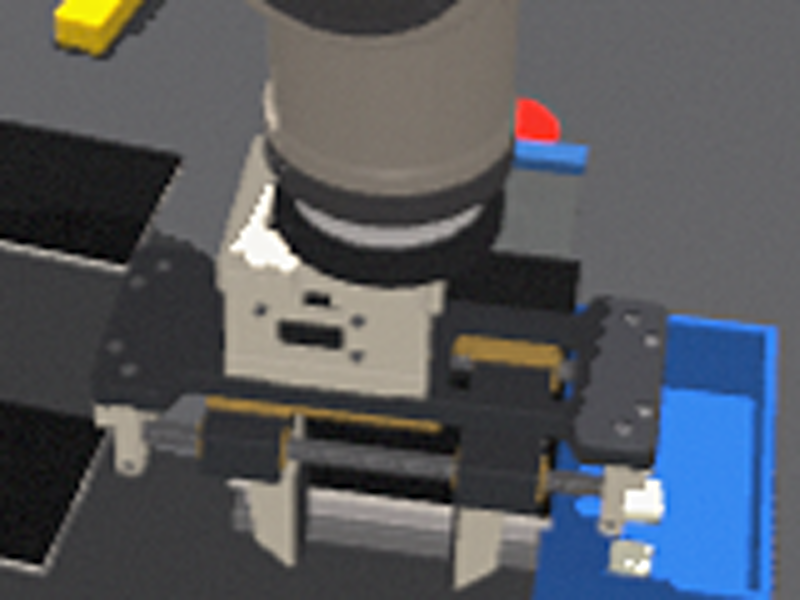

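Emit:
carry_out(motion=[[0.4, 2, 0, 0, 0], [0.4, 2.2, 0, -2, 0], [0.4, 2, 0, -5, 0], [0.4, 2, 0, -8, 0], [0.4, 2, 0, -8, 0]])

```text
time: 16.65
tool_pos: [537.5, -133.6, 53.5]
tcp_rot: [3.129, -0.003, 1.298]
contact_force: [-2.6, -10.1, -1.3]
grip_width: 55.0
```

```bash
python3 -c "
from h import *
F();snap(9);crop('side',9,260,150,420,270,5)"
```

```text
t 16.65 stand [  1.  -79.9] z 53.5 yaw 74.4 Fs x,y,z 0.2 -10.5 -1.3 w 55.0 rpy [ 3.129e+00 -3.000e-03  1.298e+00]
```

View pics/side9.png

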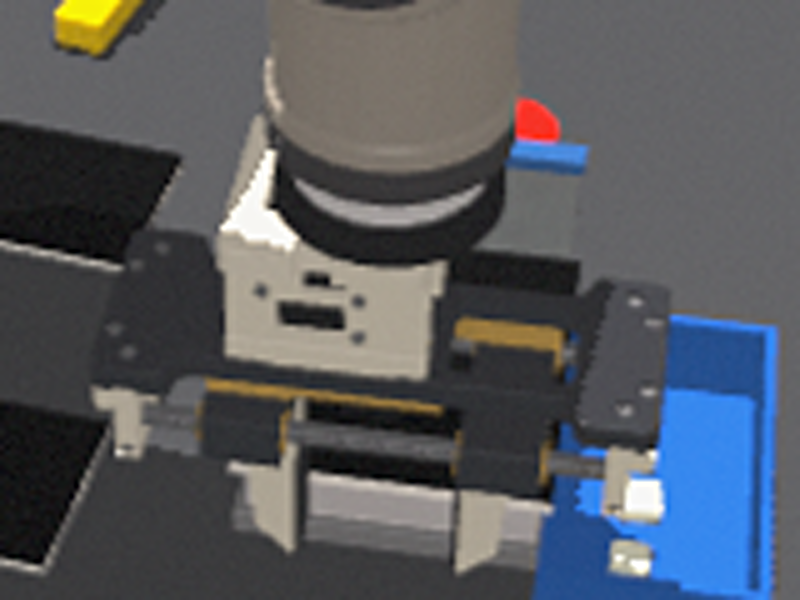

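```bash
python3 -c "
from h import *
for k in (8,9):
    c=load('side',k)
    col=c['color'][230:262,333].astype(int); print(k,col.sum(1)//3)
    P=cloud(c); q=P[230:262,333]; print(np.c_[W2S(q)[:,1],q[:,2]].round(0).astype(int)[::1].tolist())
print(proj(load('side',9),[[*S2W(0,-70),70],[*S2W(0,-70),60],[*S2W(0,-70),78]]))"
```

```text
8 [ 47  50  49 113  71  32  20  21  16  67  81 101  99  74  30  15  19  14
  30 178 181 151 144 154 110 108 101 102 102  81  62  58]
[[-106, 149], [-106, 147], [-105, 143], [-104, 140], [-35, 68], [-40, 71], [-42, 70], [-45, 71], [-47, 70], [-106, 128], [-108, 127], [-110, 127], [-112, 127], [-112, 125], [-64, 71], [-66, 71], [-68, 70], [-71, 71], [-69, 66], [-70, 65], [-71, 62], [-35, 21], [-36, 20], [-35, 15], [-35, 12], [-36, 11], [-37, 9], [-38, 7], [-37, 3], [-38, 2], [-39, -1], [-42, 0]]
9 [ 98  45  23  19  20  36  78  85  87  88  49  21  22  19  14  54 183 182
 148 147 148 146 148 153 110 110 101  97 102  80  57  56]
[[-103, 146], [-34, 75], [-38, 77], [-40, 76], [-43, 77], [-46, 77], [-106, 135], [-110, 137], [-110, 135], [-111, 133], [-59, 77], [-62, 77], [-67, 80], [-68, 78], [-69, 77], [-68, 73], [-69, 72], [-70, 70], [-33, 27], [-36, 28], [-37, 26], [-35, 22], [-36, 19], [-34, 14], [-34, 11], [-38, 13], [-36, 8], [-35, 4], [-39, 5], [-39, 2], [-40, 1], [-41, -1]]
[[335.83654313 247.32228839]
 [335.64997669 251.04434977]
 [335.98786881 244.30329175]]
```

Emit:
carry_out(motion=[[0.4, 2, 0, -2, 0], [0.4, 2, 0, -6, 0], [0.4, 2.3, 0, -11.5, 0], [0.4, 2.7, 0, -16, 0], [0.4, 3.3, 0, -21, 0], [0.4, 4.1, 0, -26, 0], [0.4, 5, 0, -30.5, 0], [0.4, 6.1, 0, -35.5, 0], [0.4, 7.3, 0, -40, 0], [0.4, 7.3, 0, -40, 0]])

```text
time: 18.0
tool_pos: [539.0, -128.0, 94.1]
tcp_rot: [3.127, -0.001, 1.299]
contact_force: [-3.2, -7.3, 0.8]
grip_width: 55.2
```

```bash
python3 -c "
from h import *
F();snap(10);crop('side',10,260,130,420,250,5)"
```

```text
t 18.0 stand [  0.9 -74.2] z 94.1 yaw 74.4 Fs x,y,z -1.1 -7.9 0.8 w 55.2 rpy [ 3.127e+00 -1.000e-03  1.299e+00]
```

View pics/side10.png

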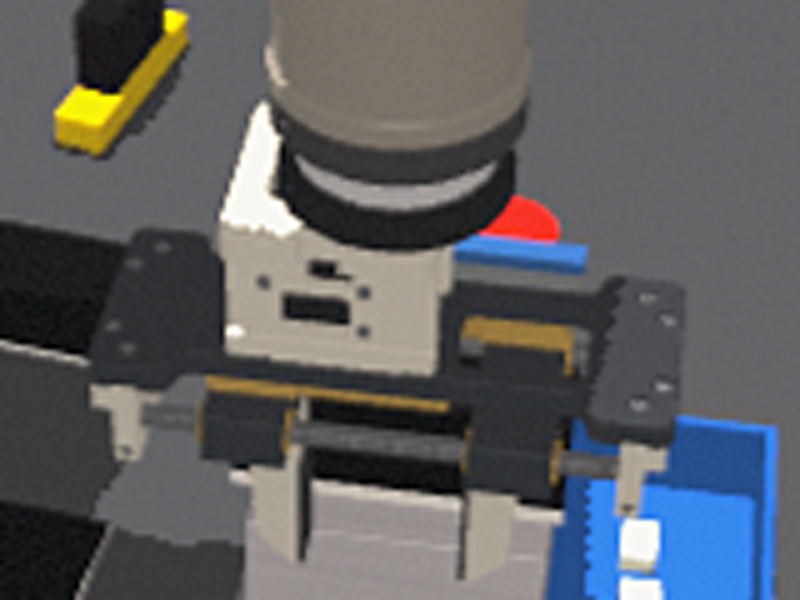

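Emit:
carry_out(motion=[[0.4, 3, 0, -5.5, 0], [0.4, 5.4, 0, -11.3, 0], [0.4, 7.7, 0, -16.8, 0], [0.4, 10.3, 0, -22.1, 0], [0.4, 13.1, 0, -27.3, 0], [0.4, 16.1, 0, -32.4, 0], [0.4, 19.4, 0, -37.3, 0], [0.4, 22.8, 0, -42.1, 0], [0.4, 26.5, 0, -46.7, 0], [0.4, 30.2, 0, -51, 0]])

```text
time: 19.35
tool_pos: [546.7, -99.0, 145.5]
tcp_rot: [3.126, -0.0, 1.298]
contact_force: [0.4, -5.4, 3.2]
grip_width: 54.9
```

```bash
python3 -c "
from h import *
F()"
```

```text
t 19.35 stand [  0.6 -44.1] z 145.5 yaw 74.4 Fs x,y,z 1.8 -5.1 3.2 w 54.9 rpy [ 3.126 -0.     1.298]
```

Emit:
carry_out(motion=[[0.4, 4, 0, -3.2, 0], [0.4, 7.7, 0, -6.5, 0], [0.4, 12.2, 0, -10.2, 0], [0.4, 16.9, 0, -14, 0], [0.4, 21.8, 0, -17.3, 0], [0.4, 26.7, 0, -20.5, 0], [0.4, 32, 0, -23.4, 0], [0.4, 37.2, 0, -26.2, 0], [0.4, 42.6, 0, -28.6, 0], [0.4, 48, 0, -31, 0]])

```text
time: 20.6
tool_pos: [559.2, -52.2, 176.6]
tcp_rot: [3.127, -0.0, 1.298]
contact_force: [0.1, 0.1, -0.4]
grip_width: 55.0
```

```bash
python3 -c "
from h import *
F();snap(11);crop('side',11,260,110,420,230,5)"
```

```text
t 20.6 stand [0.1 4.3] z 176.6 yaw 74.4 Fs x,y,z 0.0 0.2 -0.4 w 55.0 rpy [ 3.127 -0.     1.298]
```

View pics/side11.png

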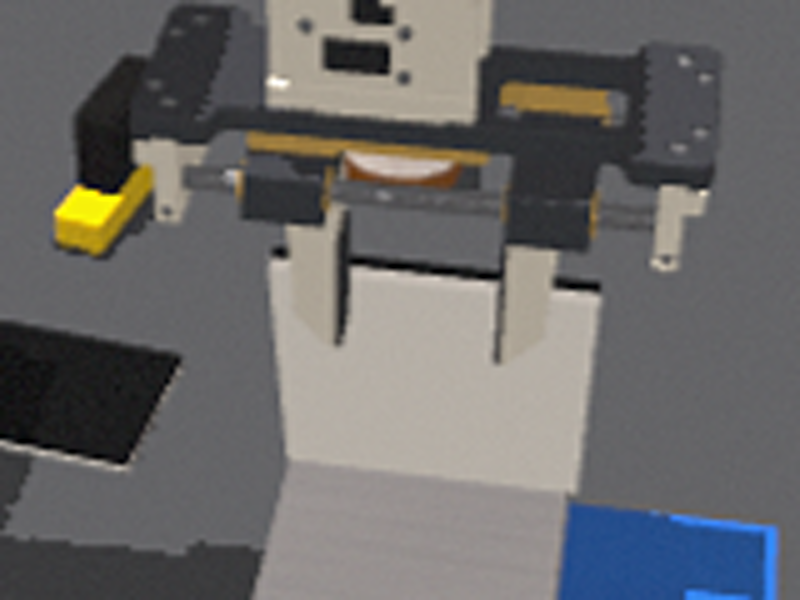

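Emit:
carry_out(motion=[[0.4, 6, 0, -2, 0], [0.4, 12, 0, -4, 0], [0.4, 18, 0, -5.5, 0], [0.4, 24, 0, -6.5, 0], [0.4, 29, 0, -7, 0], [0.4, 34, 0, -8, 0], [0.4, 38, 0, -8, 0], [0.4, 42, 0, -8, 0], [0.4, 45, 0, -8, 0], [0.4, 47.5, 0, -8, 0]])

```text
time: 21.95
tool_pos: [572.0, -6.3, 184.9]
tcp_rot: [3.126, 0.0, 1.299]
contact_force: [-0.3, -1.8, 0.6]
grip_width: 55.1
```

```bash
python3 -c "
from h import *
F();snap(12);crop('side',12,260,110,420,230,5)"
```

```text
t 21.95 stand [ 0.2 52. ] z 184.9 yaw 74.4 Fs x,y,z 0.2 -1.8 0.6 w 55.1 rpy [3.126 0.    1.299]
```

View pics/side12.png

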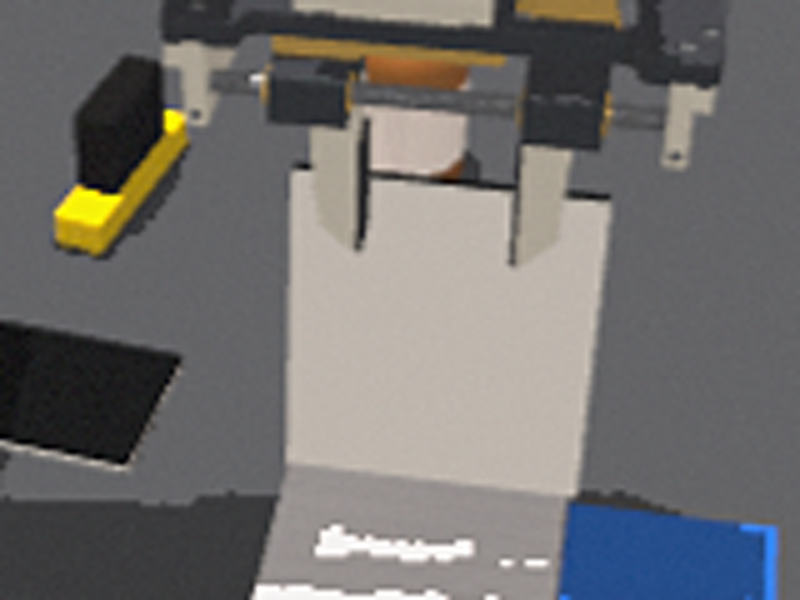

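Emit:
carry_out(motion=[[0.4, -12, 0, 0, 0], [0.4, -30, 0, -5, 0], [0.2, -40, 0, -35, 0], [0, -40, 0, -70, -10], [0, -30, 0, -75, -20], [0, -18, 0, -75, -30], [0, -6, 0, -75, -40], [0, 6, 0, -75, -50], [0, 13, 0, -75, -60], [0, 13, 0, -75, -70]])

```text
time: 23.3
tool_pos: [574.3, 5.8, 260.2]
tcp_rot: [3.136, 0.015, 2.526]
contact_force: [-0.6, 0.6, 0.2]
grip_width: 91.7
```

Emit:
carry_out(motion=[[0, 0, 0, 0, -9], [0, 0, 0, 0, -18], [0, 0, 0, 0, -20], [0, 0, 0, 0, -20]])

```text
time: 23.8
tool_pos: [574.2, 5.1, 260.4]
tcp_rot: [3.141, 0.016, 2.872]
contact_force: [0.2, -0.4, -0.2]
grip_width: 91.6
```

```bash
python3 -c "
from h import *
F();snap(13);crop('side',13,260,110,420,230,5);crop('top',13,250,110,410,230,5)
gos((0,65.5,230,180),(0,65.5,163,180))
c=load('top',13);P=cloud(c)
m=(abs(P[...,2]-200)<7);q=P[m];s=W2S(q);k=(abs(s[:,0])<80)&(abs(s[:,1]-65)<20);print(k.sum(),s[k].min(0),s[k].max(0))
c=load('side',13);P=cloud(c);H=P[...,2];s=W2S(P);V=c['color'].min(2)
m=(abs(s[...,1]-62)<8)&(H>75)&(H<150)&(V>100)&(abs(s[...,0])<90);print('white face',m.sum(),np.percentile(s[m],[1,50,99],axis=0).round(1))
for lo in(80,110,140): k=m&(abs(H-lo)<8);print(lo,np.median(s[k],0),np.percentile(s[k],[2,98],axis=0)[:,0])
"
```

```text
t 23.8 stand [-0.7 63.5] z 260.4 yaw 164.6 Fs x,y,z 0.3 -0.3 -0.2 w 91.6 rpy [3.141 0.016 2.872]
t 23.9 tcp [574.2   5.5 260.3] stand [-0.8 63.9] yaw 164.6 F [-0.1 -0.1  0.2] w 91.7 q6 -1.42
(np.float64(575.4), np.float64(6.8), 230, 164.5) -> [-0.3  1.6 30.3] spin 0.1
(np.float64(575.4), np.float64(6.8), 163, 164.5) -> [ 0.8  1.6 97.3] spin 0.1
122 [-40.85391933  58.32364391] [15.17814062 68.45507683]
white face 1760 [[-57.7  55.4]
 [  2.2  58.4]
 [ 60.4  61.1]]
80 [-1.49587333e-02  5.89039319e+01] [-55.84275125  59.10592022]
110 [ 0.85136869 58.51943963] [-55.84522258  58.82299214]
140 [ 2.994843   58.08776361] [-56.01610153  59.12244861]
```

View pics/side13.png

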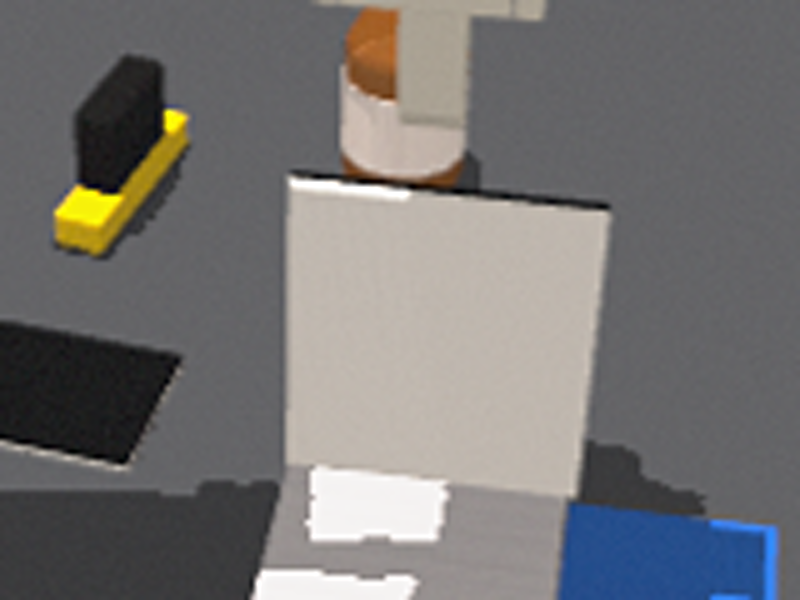

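Emit:
carry_out(motion=[[0, -1, 1.1, 25, 0], [0, -1, 1.1, 55, 0], [0, -1, 1.1, 80, 0], [0, -1, 1.1, 94, 0], [0, -1, 1.1, 97, 0], [1, -1, 1.1, 97, 0], [1, -1, 1.1, 97, 0], [1, -1, 1.1, 97, 0], [1, -1, 1.1, 97, 0], [1, -1, 1.1, 97, 0]])

```text
time: 25.15
tool_pos: [577.0, 5.8, 163.4]
tcp_rot: [3.141, 0.016, 2.873]
contact_force: [0.6, 0.5, -0.7]
grip_width: 46.6
```

Emit:
carry_out(motion=[[1, 0, 0, 0, 0], [1, 0, 0, 0, 0], [1, 0, 0, 0, 0], [1, 0, 0, 0, 0], [1, 0, 0, 0, 0], [1, 0, 0, 0, 0], [1, 0, 0, 0, 0]])

```text
time: 26.02
tool_pos: [577.0, 5.9, 163.4]
tcp_rot: [3.141, 0.016, 2.873]
contact_force: [-0.9, 0.0, -0.5]
grip_width: 9.6
```

```bash
python3 -c "
from h import *
F()"
```

```text
t 26.02 stand [ 1.8 65. ] z 163.4 yaw 164.6 Fs x,y,z -0.8 -0.2 -0.5 w 9.6 rpy [3.141 0.016 2.873]
```

Emit:
carry_out(motion=[[1, 0, -1, -6, 0], [1, 0, -5, -16, 0], [1, 0, -20, -22, 0], [1, 0, -40, -22, 5], [1, 0, -60, -22, 15], [1, 0, -70, -22, 25], [1, 0, -72, -22, 35], [1, 0, -72, -22, 45], [1, 0, -72, -22, 55], [1, 0, -72, -22, 65]])

```text
time: 27.28
tool_pos: [557.3, -64.6, 185.9]
tcp_rot: [3.127, 0.007, 1.732]
contact_force: [0.2, -0.3, -1.7]
grip_width: 10.0
```

```bash
python3 -c "
from h import *
F()"
```

```text
t 27.27 stand [ 1.6 -8.1] z 185.9 yaw 99.2 Fs x,y,z 0.2 -0.2 -1.7 w 10.0 rpy [3.127 0.007 1.732]
```

Emit:
carry_out(motion=[[1, 0, 0, 0, 10], [1, 0, 0, 0, 20], [1, 0, 0, 0, 30], [1, 0, 0, 0, 40], [1, 0, 0, 0, 50], [1, 0, 0, 0, 60], [1, 0, 0, 0, 70], [1, 0, 0, 0, 80], [1, 0, 0, 0, 88], [1, 0, 0, 0, 90]])

```text
time: 28.52
tool_pos: [557.0, -65.4, 186.2]
tcp_rot: [3.134, -0.015, 0.16]
contact_force: [0.2, -0.3, -2.5]
grip_width: 10.1
```

Emit:
carry_out(motion=[[1, 0, 0, 0, 8], [1, 0, 0, 0, 16], [1, 0, 0, 0, 22], [1, 0, 0, 0, 24.7], [1, 0, 0, 0, 24.7], [1, 0, 0, 0, 24.7]])

```text
time: 29.28
tool_pos: [557.0, -65.7, 186.3]
tcp_rot: [3.141, -0.017, -0.269]
contact_force: [-0.4, 0.6, -2.7]
grip_width: 10.3
```

```bash
python3 -c "
from h import *
F();snap(14);crop('side',14,260,110,420,260,5);crop('top',14,250,110,410,230,5)
gos((0,62,186,0),(0,62,165,0))
c=load('side',14);P=cloud(c);H=P[...,2];s=W2S(P)
m=(abs(s[...,1]+8)<14)&(H>75)&(H<160)&(c['color'].max(2)<90)&(abs(s[...,0])<90)
for lo in(90,110,140): k=m&(abs(H-lo)<8);print(lo,k.sum(),np.median(s[k],0),np.percentile(s[k],[2,98],axis=0)[:,0])
"
```

```text
t 29.27 stand [ 1.6 -9.3] z 186.3 yaw -15.4 Fs x,y,z -0.5 0.5 -2.7 w 10.3 rpy [ 3.141 -0.017 -0.269]
t 29.38 tcp [557.  -65.5 186.3] stand [ 1.6 -9.2] yaw -15.5 F [ 0.2 -0.7 -1.9] w 9.9 q6 1.59
(np.float64(574.5), np.float64(3.4), 186, -15.5) -> [ -1.5 -71.1   0.2] spin 0.0
(np.float64(574.5), np.float64(3.4), 165, -15.5) -> [ -1.9 -71.1  21.2] spin 0.0
90 345 [  2.89674768 -14.30749639] [-52.90053753  60.48280761]
110 405 [  4.17129958 -14.21712325] [-54.69164006  60.65843774]
140 422 [  1.17279125 -14.31215372] [-54.87019075  59.40595426]
```

View pics/side14.png

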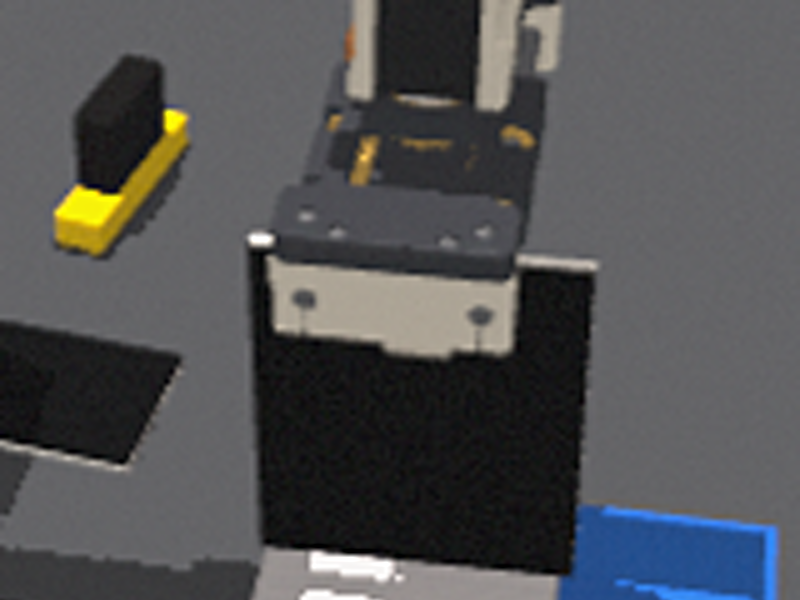

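Emit:
carry_out(motion=[[1, -0.5, -10, 0, 0], [1, -1, -25, 0, 0], [1, -1.5, -42, 0, 0], [1, -1.5, -58, 0, 0], [1, -1.5, -68, 2, 0], [1, -1.5, -71, 8, 0], [1, -1.5, -71, 15, 0], [1, -1.5, -71, 18.5, 0], [1, -1.5, -71, 20, 0], [1, -1.5, -71, 20.5, 0]])

```text
time: 30.62
tool_pos: [574.8, 2.9, 165.7]
tcp_rot: [3.141, -0.017, -0.27]
contact_force: [0.6, -0.4, -2.8]
grip_width: 9.9
```

```bash
python3 -c "
from h import *
F();snap(15);crop('side',15,260,110,420,230,5)
gos((0,62,163.5,0))"
```

```text
t 30.62 stand [ 0.5 61.5] z 165.7 yaw -15.5 Fs x,y,z 0.7 -0.2 -2.8 w 9.9 rpy [ 3.141 -0.017 -0.27 ]
t 30.73 tcp [574.9   3.  165.9] stand [ 0.5 61.7] yaw -15.5 F [-0.6 -0.8 -2.3] w 10.0 q6 1.72
(np.float64(574.5), np.float64(3.4), 163.5, -15.5) -> [-0.5 -0.3  2.4] spin 0.0
```

View pics/side15.png

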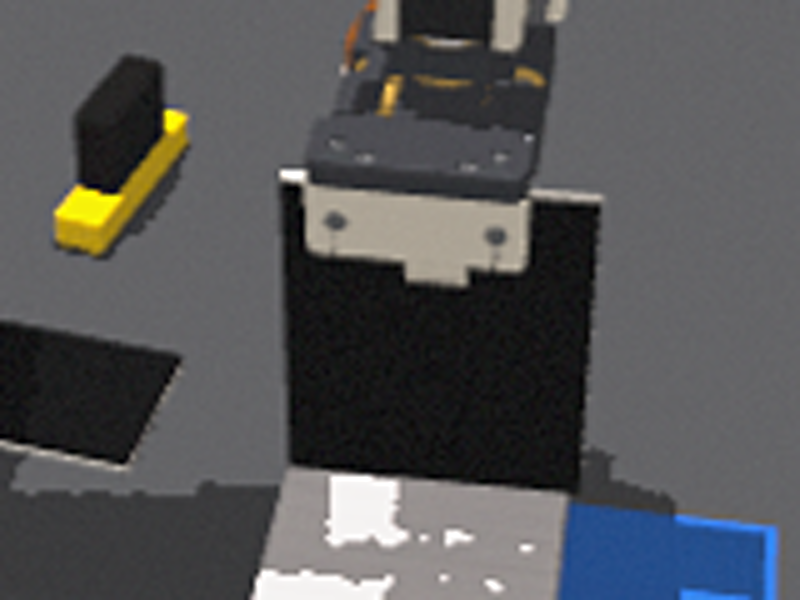

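Emit:
carry_out(motion=[[1, 0, 0, 0.8, 0], [1, 0, 0, 1.6, 0], [1, 0, 0, 2.0, 0]])

```text
time: 31.1
tool_pos: [575.5, 2.9, 165.0]
tcp_rot: [3.142, -0.019, -0.27]
contact_force: [-0.6, 0.1, 7.3]
grip_width: 9.8
```

```bash
python3 -c "
from h import *
F()"
```

```text
t 31.1 stand [ 1.1 61.7] z 165.0 yaw -15.5 Fs x,y,z -0.6 -0.1 7.3 w 9.8 rpy [ 3.142 -0.019 -0.27 ]
```

Emit:
carry_out(motion=[[0.74, 0, 0, 0, 0], [0.74, 0, 0, 0, 0], [0.74, 0, 0, 0, 0], [0.74, 0, 2, 0, 0], [0.74, 0, 4, 0, 0], [0.74, 0, 6, 0, 0], [0.74, 0, 8, 0, 0]])

```text
time: 31.98
tool_pos: [573.3, -5.0, 165.0]
tcp_rot: [3.142, -0.019, -0.27]
contact_force: [1.0, 0.1, -0.6]
grip_width: 24.1
```

```bash
python3 -c "
from h import *
F();snap(16);crop('side',16,260,110,420,230,5)"
```

```text
t 31.98 stand [ 1.1 53.6] z 165.0 yaw -15.5 Fs x,y,z 1.0 0.3 -0.6 w 24.1 rpy [ 3.142 -0.019 -0.27 ]
```

View pics/side16.png

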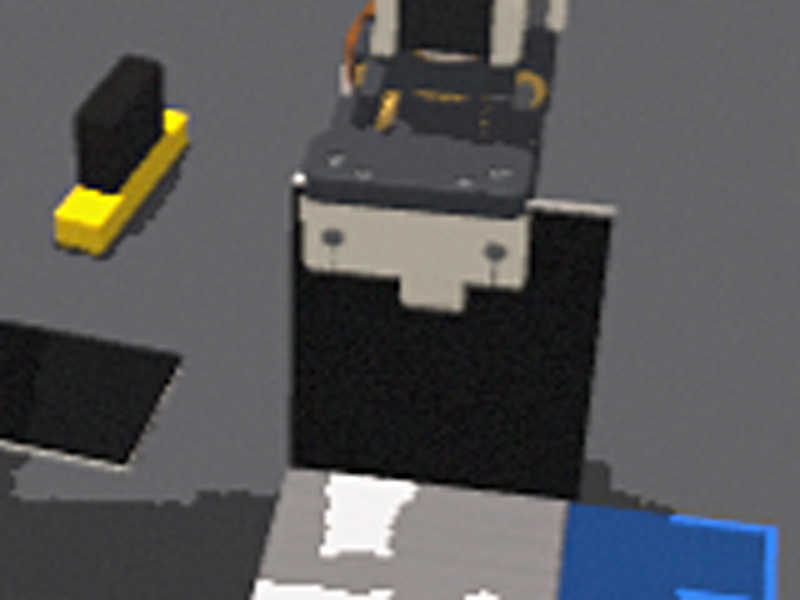

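Emit:
carry_out(motion=[[0.74, 0, 2, 0, 0], [0.74, 0, 4, 0, 0], [0.74, 0, 6, 0, 0], [0.74, 0, 8, 0, 0], [0.74, 0, 10, 0, 0], [0.74, 0, 11, 0, 0], [0.74, 0, 11, 0, 0]])

```text
time: 32.95
tool_pos: [570.3, -15.7, 165.0]
tcp_rot: [3.141, -0.019, -0.271]
contact_force: [-0.2, 0.1, 0.3]
grip_width: 23.8
```

```bash
python3 -c "
from h import *
F();snap(17);crop('side',17,260,110,420,230,5)
c=load('side',17);P=cloud(c);H=P[...,2];s=W2S(P)
m=(s[...,1]>20)&(s[...,1]<66)&(H>65)&(H<165)&(c['color'].max(2)<70)&(abs(s[...,0])<90)
for lo in(70,90,110,130,150): k=m&(abs(H-lo)<6);print(lo,k.sum(),np.median(s[k],0),np.percentile(s[k],[2,98],axis=0)[:,0])
"
```

```text
t 32.95 stand [ 1.2 42.4] z 165.0 yaw -15.5 Fs x,y,z -0.2 0.0 0.3 w 23.8 rpy [ 3.141 -0.019 -0.271]
70 193 [ 5.22269061 54.37076299] [-52.93206174  60.44288793]
90 221 [ 4.61235752 50.78660457] [-54.23476187  60.68593648]
110 240 [ 2.09077201 46.90532282] [-53.90488368  60.70008846]
130 257 [ 5.61629585 43.30035457] [-53.32842531  59.72421719]
150 258 [ 4.95115515 39.55795863] [-52.87498041  60.27818277]
```

View pics/side17.png

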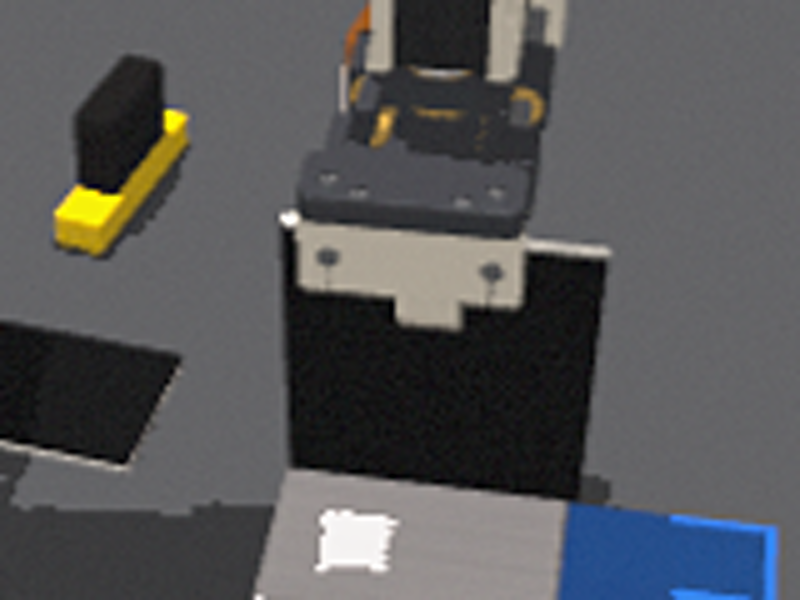

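Emit:
carry_out(motion=[[0.66, 0, 0, 0, 0], [0.58, 0, 0, 0, 0], [0.5, 0, 0, 0, 0], [0.42, 0, 0, 0, 0], [0.34, 0, 0, 0, 0], [0.26, 0, 0, 0, 0], [0.18, 0, 0, 0, 0], [0.1, 0, 0, 0, 0], [0.02, 0, 0, 0, 0], [0, 0, 0, 0, 0]])

```text
time: 34.3
tool_pos: [570.4, -15.7, 165.0]
tcp_rot: [3.141, -0.019, -0.271]
contact_force: [-0.4, -0.9, -0.6]
grip_width: 91.5
```

```bash
cat >> h.py <<'E'
def tilt(k,thr=70,dark=True):
    c=load('side',k);P=cloud(c);H=P[...,2];s=W2S(P);V=c['color'].max(2)
    m=(s[...,1]>-75)&(s[...,1]<68)&(H>62)&(H<210)&(V<thr)&(abs(s[...,0])<90)
    for a in range(0,5):
        lo=66+a*20;kk=m&(abs(H-lo)<6)
        if kk.sum()>20: print(lo,kk.sum(),np.median(s[kk],0).round(1),np.percentile(s[kk],[2,98],axis=0)[:,0].round(1))
E
python3 -c "
from h import *
F();snap(18);crop('side',18,260,110,420,230,5);tilt(18)
"
```

```text
t 34.3 stand [ 1.2 42.5] z 165.0 yaw -15.5 Fs x,y,z -0.1 -1.0 -0.6 w 91.5 rpy [ 3.141 -0.019 -0.271]
66 130 [ 3.6 53.1] [-52.6  60.5]
86 157 [ 5.7 44.1] [-53.2  59.7]
106 169 [ 3.9 34.9] [-54.   60.7]
126 178 [ 5.  25.1] [-54.2  60.3]
146 172 [12.7 16.1] [-53.6  60.4]
```

View pics/side18.png

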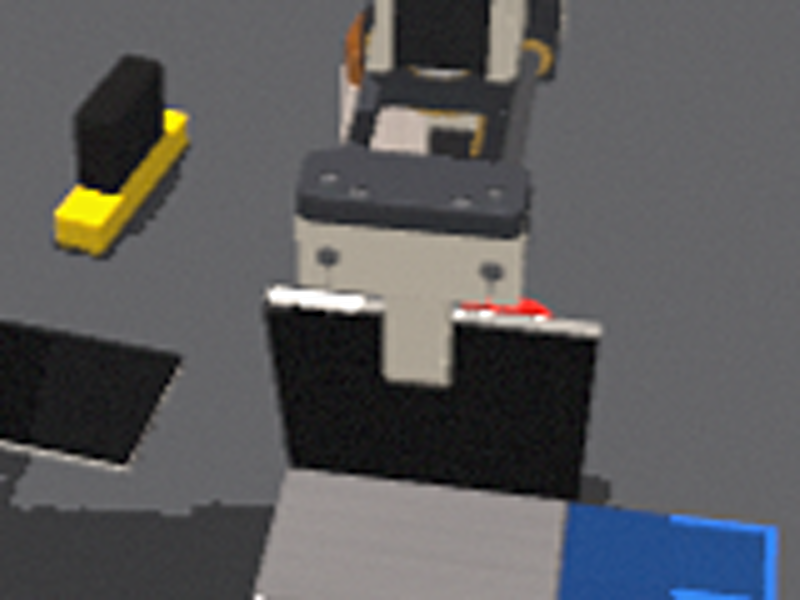

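Emit:
carry_out(motion=[[0, -8, 2.4, 0, -10], [0, -15.7, 6, 0, -20], [0, -23, 10.9, 0, -30], [0, -29.6, 16.9, 0, -40], [0, -35.2, 23.7, 0, -50], [0, -39.8, 31.2, 0, -60], [0, -43.2, 39.2, 0, -70], [0, -45.3, 47.4, 0, -80], [0, -46, 55.5, 0, -90], [0, -46, 55.5, 0, -90]])

```text
time: 35.65
tool_pos: [511.1, -57.2, 164.2]
tcp_rot: [3.122, 0.0, 1.298]
contact_force: [-0.8, -0.1, 0.0]
grip_width: 91.7
```

```bash
python3 -c "
from h import *
F();snap(19);crop('side',19,260,110,420,230,5);tilt(19)
"
```

```text
t 35.65 stand [-44.8 -13.3] z 164.2 yaw 74.4 Fs x,y,z -0.8 -0.3 0.0 w 91.7 rpy [3.122 0.    1.298]
66 124 [ 5.5 53. ] [-53.7  60.6]
86 155 [ 1.7 44.2] [-53.3  59.5]
106 174 [ 5.7 34.8] [-53.8  60.7]
126 170 [ 8.9 26.1] [-54.1  59.6]
146 156 [ 5.2 16.3] [-52.3  60.2]
```

View pics/side19.png

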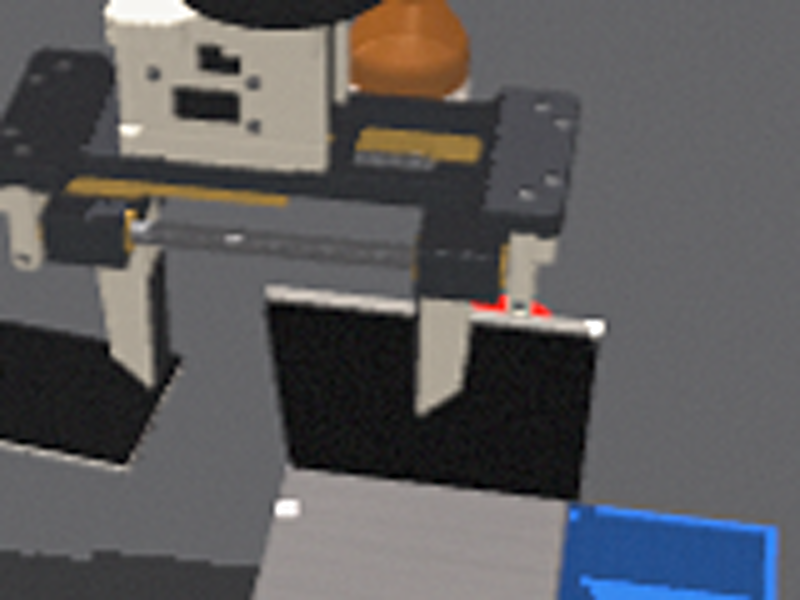

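Emit:
carry_out(motion=[[0, -5, -2, 2.8, 0], [0, -10.5, -4, 5.7, 0], [0, -15.6, -6, 8.9, 0], [0, -20.7, -6, 12.2, 0], [0, -25.6, -6, 15.8, 0], [0, -30.3, -6, 19.7, 0], [0, -34.9, -6, 23.7, 0], [0, -39.2, -6, 27.9, 0], [0, -39.2, -6, 27.9, 0]])

```text
time: 36.88
tool_pos: [495.2, -93.3, 135.9]
tcp_rot: [3.123, 0.0, 1.296]
contact_force: [-0.5, -1.2, 0.6]
grip_width: 92.1
```

```bash
python3 -c "
from h import *
F();snap(20);crop('side',20,260,110,420,230,5);tilt(20)
"
```

```text
t 36.88 stand [-50.5 -52.4] z 135.9 yaw 74.2 Fs x,y,z -0.1 -1.3 0.6 w 92.1 rpy [3.123 0.    1.296]
86 26 [14.1 31.2] [-54.2  61.7]
106 27 [14.5 11.7] [-53.2  61.4]
126 31 [15.7 -9.2] [-51.6  61.1]
146 36 [-10.9 -29.3] [-54.1  56.9]
```

View pics/side20.png

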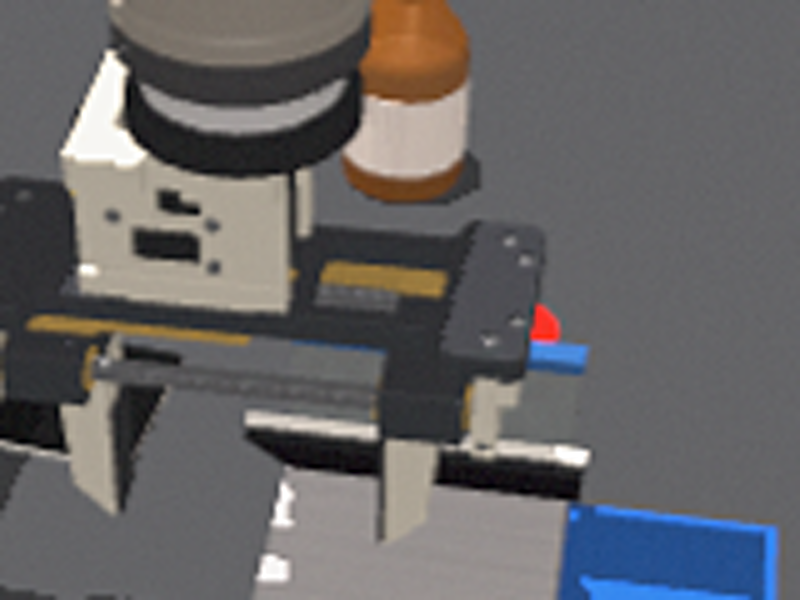

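Emit:
carry_out(motion=[[0, -2.5, 0, 4.2, 0], [0, -5.3, 0, 8.5, 0], [0, -7.5, 0, 13.3, 0], [0, -9.7, 0, 18.2, 0], [0, -11.7, 0, 23.3, 0], [0, -13.7, 0, 28.5, 0], [0, -13.7, 0, 28.5, 0]])

```text
time: 37.85
tool_pos: [491.9, -106.4, 107.2]
tcp_rot: [3.123, -0.0, 1.296]
contact_force: [-0.0, -1.3, -0.8]
grip_width: 92.0
```

```bash
cat >> h.py <<'E'
def wtilt(k):
    c=load('side',k);P=cloud(c);H=P[...,2];s=W2S(P);V=c['color'].min(2)
    rng=[(a,a+10) for a in range(-80,70,15)]
    for x0,x1 in((-50,-20),(25,55)):
        out=[]
        for lo,hi in rng:
            m=(s[...,1]>lo)&(s[...,1]<hi)&(s[...,0]>x0)&(s[...,0]<x1)&(H>50)&(H<140)&(V>150)
            if m.sum()>8: out.append((lo+5,np.median(H[m]).round(1),int(m.sum())))
        print((x0,x1),out)
E
python3 -c "
from h import *
F();snap(21);crop('side',21,260,130,420,250,5);tilt(21);wtilt(21)
"
```

```text
t 37.85 stand [-50.2 -65.9] z 107.2 yaw 74.2 Fs x,y,z 0.3 -1.3 -0.8 w 92.0 rpy [ 3.123 -0.     1.296]
126 57 [-11.3 -54.3] [-52.4  63.1]
(-50, -20) [(-45, np.float64(135.3), 25), (-30, np.float64(58.7), 10), (0, np.float64(107.8), 10), (15, np.float64(100.7), 19), (30, np.float64(92.5), 17), (45, np.float64(83.4), 17)]
(25, 55) [(-45, np.float64(137.1), 16), (-30, np.float64(124.9), 33), (-15, np.float64(117.0), 15), (0, np.float64(109.4), 12), (15, np.float64(100.1), 13), (30, np.float64(92.3), 12), (45, np.float64(84.6), 9)]
```

View pics/side21.png

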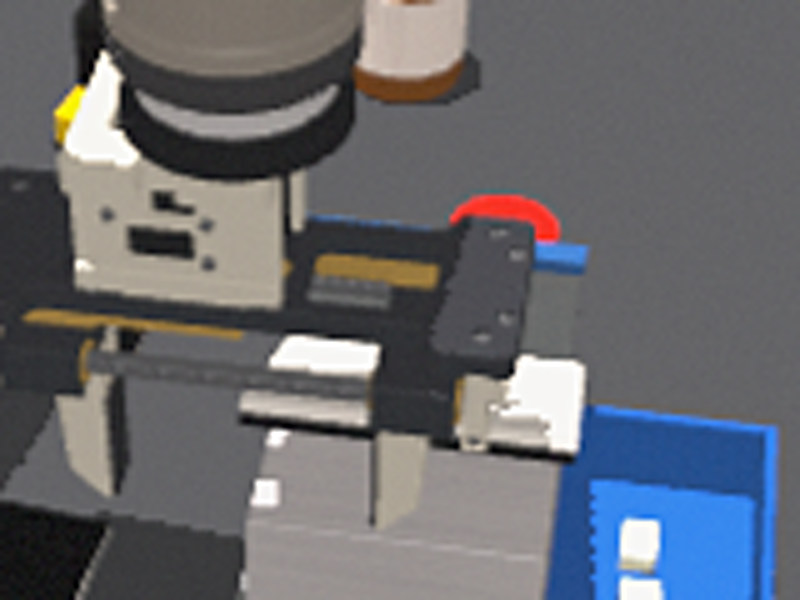

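Emit:
carry_out(motion=[[0, -1.2, 0, 4.3, 0], [0, -3, 0, 8.7, 0], [0, -4.6, 0, 14.3, 0], [0, -6.2, 0, 20, 0], [0, -7.4, 0, 25.8, 0], [0, -8.6, 0, 31.7, 0], [0, -8.6, 0, 31.7, 0]])

```text
time: 38.83
tool_pos: [489.6, -116.5, 75.5]
tcp_rot: [3.124, 0.002, 1.295]
contact_force: [-6.1, -10.5, 1.0]
grip_width: 91.8
```

```bash
python3 -c "
from h import *
F();snap(22);crop('side',22,260,130,420,270,5);wtilt(22)
"
```

```text
t 38.83 stand [-49.7 -76.3] z 75.5 yaw 74.2 Fs x,y,z -3.1 -11.8 1.0 w 91.8 rpy [3.124e+00 2.000e-03 1.295e+00]
(-50, -20) [(-60, np.float64(106.4), 37), (-30, np.float64(97.9), 51), (-15, np.float64(94.5), 10), (15, np.float64(85.4), 19)]
(25, 55) [(-60, np.float64(106.1), 47), (-45, np.float64(102.6), 26), (-30, np.float64(97.1), 44), (-15, np.float64(94.1), 23), (0, np.float64(89.6), 21), (15, np.float64(85.5), 19), (30, np.float64(80.9), 18), (45, np.float64(77.1), 18), (60, np.float64(72.4), 17)]
```

View pics/side22.png

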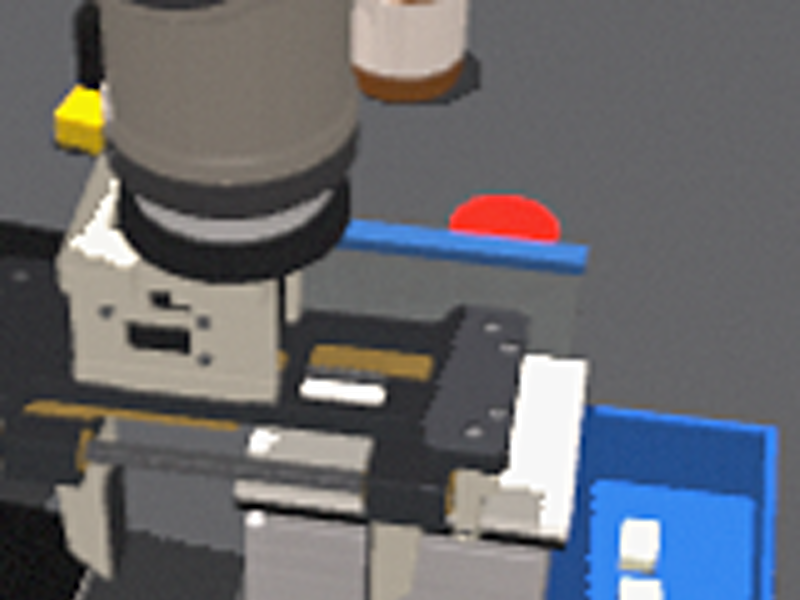

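Emit:
carry_out(motion=[[0, 1.8, 0, 2, 0], [0, 1.1, 0, 6, 0], [0, 0.2, 0, 12, 0], [0, -0.2, 0, 18, 0], [0, -0.4, 0, 22, 0], [0, -0.5, 0, 26, 0], [0, -0.5, 0, 29, 0], [0, -0.4, 0, 31.5, 0], [0, -0.4, 0, 33, 0]])

```text
time: 40.05
tool_pos: [488.4, -119.5, 42.0]
tcp_rot: [3.126, 0.005, 1.293]
contact_force: [-9.5, -16.8, -1.0]
grip_width: 91.7
```

```bash
python3 -c "
from h import *
F();snap(23);crop('side',23,260,150,420,270,5);wtilt(23)
"
```

```text
t 40.05 stand [-50.1 -79.5] z 42.0 yaw 74.1 Fs x,y,z -4.7 -18.8 -1.0 w 91.7 rpy [3.126 0.005 1.293]
(-50, -20) [(-45, np.float64(73.4), 62), (-15, np.float64(73.1), 22), (30, np.float64(71.8), 10), (45, np.float64(70.6), 39), (60, np.float64(70.4), 38)]
(25, 55) [(-60, np.float64(74.2), 41), (-45, np.float64(73.6), 32), (-30, np.float64(72.9), 24), (-15, np.float64(72.4), 31), (0, np.float64(72.2), 26), (15, np.float64(72.0), 24), (30, np.float64(71.4), 25), (45, np.float64(71.0), 32), (60, np.float64(70.1), 46)]
```

View pics/side23.png

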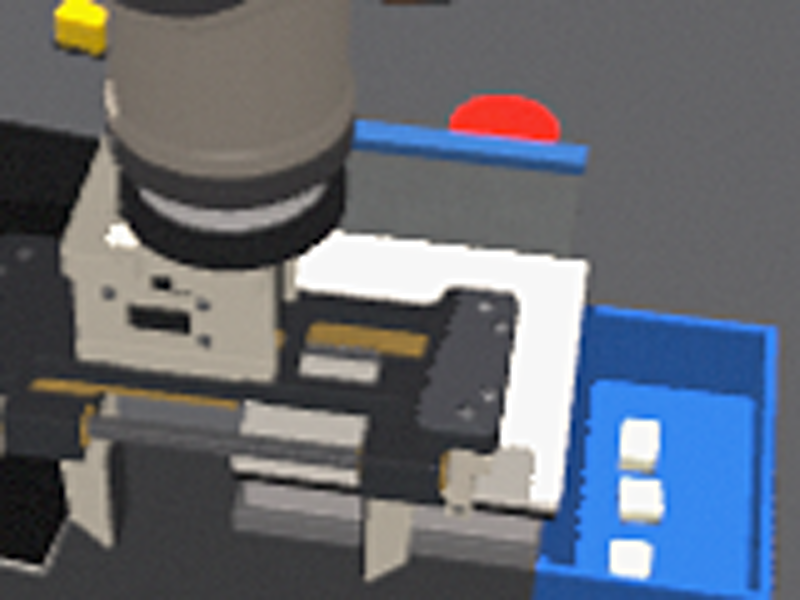

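Emit:
carry_out(motion=[[0, 2.6, 0, 0.5, 0], [0, 2.4, 0, 1.5, 0], [0, 2.2, 0, 2.5, 0], [0, 2, 0, 3.5, 0], [0, 2, 0, 4.5, 0], [0, 2, 0, 5.5, 0], [0, 2, 0, 6, 0]])

```text
time: 41.02
tool_pos: [488.8, -119.7, 36.6]
tcp_rot: [3.125, 0.007, 1.291]
contact_force: [-8.0, -12.4, 7.9]
grip_width: 91.6
```

```bash
python3 -c "
from h import *
F();snap(24);wtilt(24)
"
```

```text
t 41.02 stand [-49.6 -79.5] z 36.6 yaw 74.0 Fs x,y,z -4.4 -14.0 7.9 w 91.6 rpy [3.125 0.007 1.291]
(-50, -20) [(-45, np.float64(69.8), 55), (-15, np.float64(70.0), 28), (30, np.float64(69.8), 34), (45, np.float64(69.8), 49), (60, np.float64(69.9), 32)]
(25, 55) [(-60, np.float64(69.8), 42), (-45, np.float64(70.1), 29), (-30, np.float64(69.8), 26), (-15, np.float64(69.9), 26), (0, np.float64(70.1), 26), (15, np.float64(70.2), 21), (30, np.float64(70.0), 23), (45, np.float64(70.1), 49), (60, np.float64(69.7), 48)]
```

The plate is flat: its white face reads z ≈ 70 everywhere. I back off and check.

Emit:
carry_out(motion=[[0, -1, 0, 0, 0], [0, -4, 0, 0, 0], [0, -12, 0, 0, 0], [0, -30, 0, 0, 0], [0, -50, 0, -10, 0], [0, -60, 0, -50, 0], [0, -70, 0, -100, 0], [0, -110, 0, -150, 0], [0, -150, 0, -170, 0], [0, -150, 0, -170, 0]])

```text
time: 42.38
tool_pos: [444.7, -265.6, 209.5]
tcp_rot: [3.121, 0.009, 1.287]
contact_force: [-0.1, -0.3, 0.0]
grip_width: 91.7
```

```bash
python3 -c "
from h import *
F();snap(25);crop('side',25,220,60,420,270,3.8);crop('top',25,130,110,400,290,2.9);wtilt(25)
for n in('side','top'):
    c=load(n,25);P=cloud(c);V=c['color'].min(2);S=c['color'].max(2)-V;s=W2S(P)
    m=(abs(P[...,2]-70)<4)&(V>130)&(abs(s[...,0])<75)&(abs(s[...,1])<90)
    b=max(blobs(m),key=lambda b:b[1][4])[0]
    ct,_=cv2.findContours(b.astype(np.uint8),cv2.RETR_EXTERNAL,cv2.CHAIN_APPROX_NONE)
    q=ray(c,max(ct,key=len)[:,0],70);r=rect(q);print(n,r,W2S(r[0]))
"
```

```text
t 42.38 stand [ -53.1 -231.9] z 209.5 yaw 73.8 Fs x,y,z -0.0 -0.4 0.0 w 91.7 rpy [3.121 0.009 1.287]
(-50, -20) []
(25, 55) [(-60, np.float64(70.0), 66), (-45, np.float64(70.0), 63), (-30, np.float64(69.9), 59), (-15, np.float64(70.0), 52), (0, np.float64(70.1), 62), (15, np.float64(69.8), 51), (30, np.float64(70.1), 51), (45, np.float64(69.9), 42), (60, np.float64(70.0), 49)]
side (array([597.1, -68.3]), array([145. ,  46.7]), 73.51) [40.98117428 -1.0878211 ]
top (array([560.9, -58.3]), array([140.2, 120.7]), 74.54) [ 3.42536811 -1.12554578]
```

View pics/side25.png

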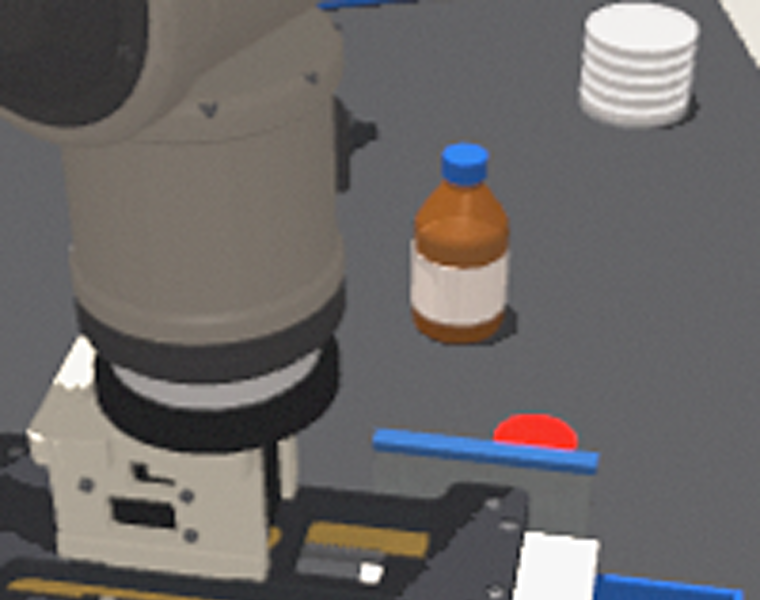

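View pics/top25.png

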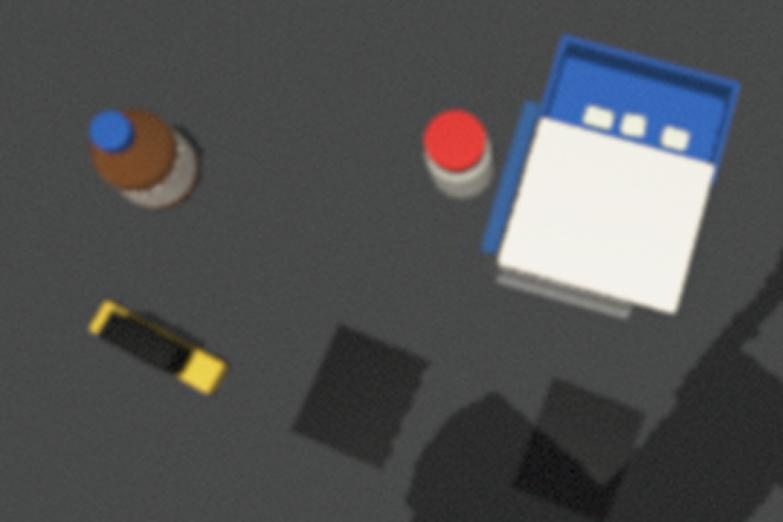

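```bash
python3 -c "
from h import *
a=load('top',0);b=load('top',25)
for nm,(x0,y0,x1,y1) in dict(jar=(272,145,302,180),bottle=(155,145,205,185),tipbox=(420,145,485,195),beaker=(440,220,490,260)).items():
    d=np.abs(a['color'][y0:y1,x0:x1].astype(int)-b['color'][y0:y1,x0:x1]).max(2); print(nm,np.median(d),(d>60).mean().round(3))
from plant import bot
print(bot.close_job())"
```

```text
jar 29.0 0.013
bottle 31.0 0.0
tipbox 54.0 0.273
beaker 46.0 0.33
the job is handed in; nothing more can be done
None
```

```bash
python3 -c "
from h import *
crop('top',25,300,100,560,330,2.6)"
```

```text
(no output)
```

View pics/top25.png

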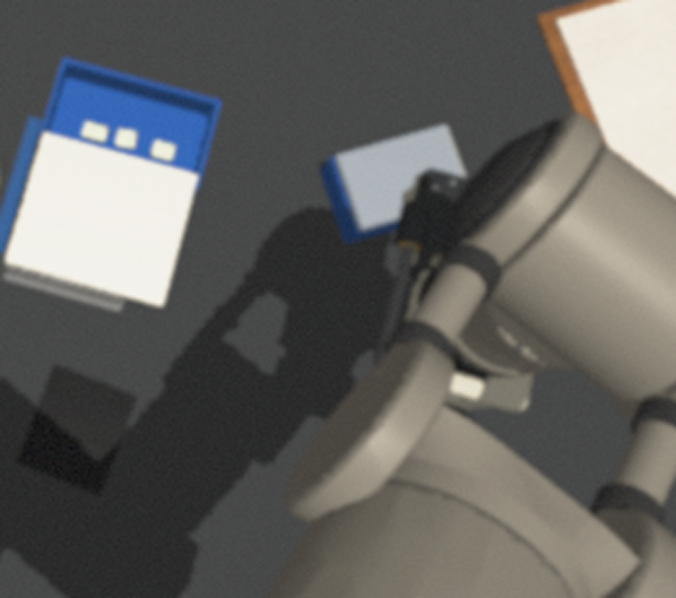

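The job is done and handed in at about 42.5 s of the 72 s allowed.

**What I did**
- I wiped the three chips into the catch tray with the scraper and stood the scraper back on the bench.
- I levered the plate's overhanging edge up with the fingers, pressing it towards the fence, until the plate stood upright against the fence.
- I pinched the upright plate, lifted it slightly and turned it half round on the vertical axis. I stood it by the fence again and lowered it on one finger until it lay flat.

**What the last checks showed**
- **Plate:** white side up at z = 70 mm across the part in view (the whole face, just before I backed off). It is parallel to the stand to within about 0.1°, against the fence, and about 3 mm off centre along the stand's x.
- **Chips and scraper:** all three chips are in the tray, and the scraper stands upright.
- **Forces:** contact readings, taken at the end of each move, stayed below about 20 N.

**What the checks could not settle**
- **Jar and bottle:** the before/after picture comparison shows no change of place.
- **Tip box and beaker:** the same comparison flagged changes for both. In that view the arm hides the beaker and part of the tip box. The visible part of the tip box looks in place, but the beaker could not be confirmed. The robot read no contact near either of them.

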